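Load a watch-case polishing arbor

TASK

Load the polishing arbor: slide on the large white case holder first, then the small black one, and last push on the orange end cap until the sprung blue flange behind the stack gives by a few millimetres, so that the cap keeps the stack squeezed together when you let go. Press gently and feel for it: the flange does not stand in the same place each time, must not be driven hard against its collar, and the arbor must not be struck or forced. Leave the medium green holder and the other things on the bench alone.

Things in the scene. Friction and masses are not known exactly. Their poses are not given: they have to be found in the camera images.
- stand: Fixed polishing fixture: steel base 90 x 100 x 14 mm, column 26 mm wide and 20 mm thick, 101 mm high, and a level steel arbor (rod) 14 mm in diameter that runs from the column along this body's -y, its axis 95 mm above the origin. Origin: centre of the column at the underside, on the mat; z up.
- arbor_tip (a point): Free end of the arbor, on its axis, 144 mm from the column's centre; the last 12 mm taper from 14 to 6 mm in diameter. Axes as stand: parts are pushed on along +y. A holder let go hangs about 3 mm below the arbor's axis, free to slide.
- arbor_root (a point): Arbor axis at the column's centre. Near it, on the arbor: a sprung blue flange (disc, 38 mm across) backed by a dark collar. Its outer face is 34 to 64 mm from this point: the collar is clamped elsewhere each time and is not measured. The flange yields toward the column at about 1 N per mm and is solid after 8 mm.
- leaf_mid (a point): Lowest point of a brass spring leaf under the arbor, 11 mm below its axis, full height from 66 to 124 mm from the column's centre, sloping off to 52 and 139 mm. It yields upward (a few N) and rubs in the cap's bore: the cap takes about 3 to 7 N to slide and then stays put. The holders' wider bores pass over it almost freely, most easily 1 to 2 mm below the arbor's axis.
- large_center (a point): Centre (half-way up, on the bore's axis) of the large case holder: white octagonal plastic block 52 mm across its flats, 20 mm long along its own y, with a 20 mm bore right through along its y; both ends alike. It stands on a flat, bore level, upright flats facing its own +x and -x.
- medium_center (a point): Centre (half-way up, on the bore's axis) of the medium case holder: green octagonal plastic block 46 mm across its flats, 20 mm long along its own y, with a 20 mm bore right through along its y; both ends alike. It stands on a flat, bore level, upright flats facing its own +x and -x. Not wanted for this job: leave alone.
- small_center (a point): Centre (half-way up, on the bore's axis) of the small case holder: black octagonal plastic block 40 mm across its flats, 20 mm long along its own y, with a 20 mm bore right through along its y; both ends alike. It stands on a flat, bore level, upright flats facing its own +x and -x.
- cap_center (a point): Centre (half-way up, on the bore's axis) of the end cap: orange octagonal plastic block 36 mm across its flats, 22 mm long along its own y, with a 16.5 mm bore right through along its y; both ends alike. It stands on a flat, bore level, upright flats facing its own +x and -x.
- case_ring: Bystander, leave alone: steel ring 42 mm across, 6 mm high, lying flat. Origin at its underside.
- loupe: Bystander, leave alone: black eyepiece 36 mm across, 32 mm high. Origin at its underside.
- screwdriver: Bystander, leave alone: red-handled screwdriver 130 mm long, lying. Origin at its underside.
- oil_jar: Bystander, leave alone: amber jar 34 mm across, 40 mm high. Origin at its underside.
- crystal_box: Bystander, leave alone: pale plastic box 50 x 35 x 22 mm. Origin at its underside.
- brush: Bystander, leave alone: wooden brush 110 mm long, lying. Origin at its underside.
Not all that is in view belongs to the job. What is shaped like the part that bears small_center but pink is not meant. Several things look just like the part that bears cap_center: the one meant starts farthest to the robot's right.

How it is judged (in metres and radians):
On the way, in this order (a step that is already met when the one before it is completed fails the run):
1. the white large holder is on the arbor (x of large_center in the frame of stand between -0.005 and 0.005 m and z of large_center in the frame of stand between 0.088 and 0.099 m and y of large_center in the frame of stand between -0.134 and -0.03 m and angle between the y axis of large_center and the y axis of stand, either way round below 0.25 rad), for 0.2 s.
2. the black small holder is on the arbor as well (all of step 1 and x of small_center in the frame of stand between -0.005 and 0.005 m and z of small_center in the frame of stand between 0.088 and 0.099 m and y of small_center in the frame of stand between -0.134 and -0.03 m and angle between the y axis of small_center and the y axis of stand, either way round below 0.25 rad), for 0.2 s.
3. the orange end cap is on the arbor as well (all of step 2 and x of cap_center in the frame of stand between -0.005 and 0.005 m and z of cap_center in the frame of stand between 0.088 and 0.099 m and y of cap_center in the frame of stand between -0.134 and -0.03 m and angle between the y axis of cap_center and the y axis of stand, either way round below 0.25 rad), for 0.2 s.
At the end, for the whole second after the job is handed in: All three parts are on the arbor, close together (neighbouring centres within 25 mm), in the order white, black, orange from the flange outward, let go and at rest, with the spring still squeezing the stack: over 1 N between flange and white holder and between cap and black holder (all of step 3 and distance between large_center and small_center below 0.025 m and distance between small_center and cap_center below 0.025 m and contact force between large and flange_c0 above 1 N and contact force between cap and small above 1 N and linear speed of each of large, small, cap below 0.01 m/s); the robot touches nothing.
It fails at once if the flange is driven hard (over 12 N) (contact force between flange_c0 and anything else above 12 N).
It fails at once if the fixture is struck or forced (over 25 N on the arbor or column) (contact force between stand and anything else above 25 N).
It fails at once if a bystander or the green holder is disturbed (any of them moved over 25 mm) (distance of any of case_ring, loupe, screwdriver, oil_jar, crystal_box, brush, medium_center from where it was at the start of the episode above 0.025 m).
It also fails if it takes over 70 s, if anything falls off the work surface, if the arm or the gripper's body presses on something with over 40 N, if the wrist force passes 120 N, or if a joint passes its speed limit or range.

ROBOT

A 6-joint arm with a two-finger parallel gripper is mounted at the origin on the work surface. World frame = base frame: x ahead of the robot, y to its left, z up, the work surface at z = 0. Lengths are in mm, angles in rad, forces in N, time in s.
With the tool pointing down it reaches from about 275 to 1000 mm from the base axis. Payload 8.4 kg.
Tool frame: the origin (TCP) lies between the finger pads; the fingertips stand ctrl.finger_overhang ahead of it and the grasp point (between the pads) lies 11 mm behind it (ctrl.finger_overhang is the distance from the TCP to the fingertips, in mm); z points along the fingers, y is the direction in which the jaws open and shut (so a half turn about z gives the same grasp; the last joint's range is limited). The gripper opens to 85 mm and grips with 20 to 120 N. Pads are 22 mm wide; open, the fingers measure 114 mm over their backs; the gripper's body (76 mm by 85 mm) begins 54 mm behind the grasp point. The pads swing forward as they close: fully open they stand 13 mm farther back than shut.
Start: joints at [-1.205, 0.353, 1.633, -0, 1.155, -0.002], TCP at [224.726, -583.203, 239.281] pointing down, gripper open.
Joint ranges: [-2.63, 2.63], [-0.92, 2.1], [0.06, 2.66], [-1.3, 4.44], [0, 2.69], [-3.02, 3.02]. Speed limits (rad/s): [2.22, 2.22, 2.79, 3.14, 3.14, 3.14].

INTERFACE

Orientations are given as a unit quaternion [w, x, y, z].
In Python, from workcell import ctrl gives the robot as it stands. The module is installed in compiled form; this text tells all that it offers.
- The arm moves only by the shell command python3 -m pendant 'ROWS' [FORCE]. ROWS is JSON, a list of rows, each an object of numbers: "grip": the closure, from 0 (fully open) to 1 (shut); "dx", "dy", "dz": the shift along the tool's x, y, z in mm; "yaw": the turn about the tool's z in degrees. A call has 1 to 12 rows; each row shifts and turns the commanded pose from where the row before left it, along the tool's axes as they then stand; what a row does not reach is not made up. A row lasts 1/8 s, in which the tool goes at most 62.5 mm and 10.7 degrees, less where a joint would pass 70% of its speed; a pose out of reach is approached as far as the arm can. A call is refused whole if a number of a shift passes 62.5 or a number of a turn 10.7, either way. A call with a gripper value outside its range is refused whole. The fingers move at their own pace and stop on an object; FORCE is the grip in N (left out, the last holds). Time passes only in rows, so rows that do not move let the fingers close. It gives the time, the measured TCP pose, the force and the opening at its end, in the units of the state.
- ctrl.state(): the state, without advancing time (a new reading comes with each control period).
- ctrl.camera(name): name is "scene" or "top" or "wrist"; returns a dict with "pixels" (384x512x3 uint8, blue, green, red), "fx", "fy", "cx", "cy" (pixels), "eye" and "attitude" of the camera in the world; the wrist camera has in their place "T_tool_cam" (4x4, takes a point from camera to tool coordinates, whose origin is the TCP and whose axes are the flange's). Camera axes: x right, y up, looking along -z (the intrinsics and any distortion apply to the point x, -y, -z); pixel columns grow to the right and rows downward; lengths in mm; the calibration is good to about 2 mm. A picture is of the moment at which its call begins: read the wrist's pose just before it. There is no depth.
- ctrl.sign_off(): hands the job in, once; it reports no verdict.
Trained networks look in the newest picture that a camera, given by its name, has taken for a name from the list of things; names that differ only in an ending like _2 or _b are one class to them, and where a whole thing is asked for, a point or a joint stands for the part that bears it (a point fixed in the world has none). Each returns a list of dicts, best first, with "confidence" (0 to 1); they miss things now and then, are a little off and sometimes report something else, mostly with a low value. They report only what shows in the picture. A call takes as long as a camera call. They do not tell look-alikes from the thing itself.
- ctrl.spot_in(camera, thing): "position" ([x, y, z] in mm, in world coordinates, good to about 4 mm: the middle of the surface that is visible of it).
- ctrl.place_of(camera, thing): "position" ([x, y, z] in mm, in world coordinates, good to about 4 mm: a listed point, or the origin of a listed thing).
The state is a dict: "clock": time; "joints": joint angles; "qd": joint speeds; "joint_efforts": joint torques, N m; "ee_pos": TCP position; "ee_rot": TCP orientation; "contact_force": force on the tool from outside, world axes, zero at the start; "ft_torque": the same for the moment, N m; "gripper_width": opening from 0.0 (shut) to 1.0 (fully open).
Only numpy, scipy, OpenCV 4.12 (cv2) and the standard library are available. Lean on these libraries where they do the work, as an engineer would, in place of code of your own. Each camera call takes 0.05 s, during which the arm holds its last target.

## Working session

There is one attempt and no reset: what is moved stays moved. The work goes in short steps, Python scripts to look and compute and a shell command to move; the robot and the scene stay as the last step left them, time stands still between calls to the robot, and variables do not carry over. Pictures are saved under pics/ and viewed, and the job is handed in when it is done.

```bash
mkdir -p pics
cat > h.py <<'E'
import numpy as np, cv2
from workcell import ctrl
from scipy.spatial.transform import Rotation as R
def rot(q): return R.from_quat([q[1],q[2],q[3],q[0]]).as_matrix()
def shot(n,f):
    c=ctrl.camera(n); cv2.imwrite('pics/'+f+'.png',c['pixels']); return c
E
python3 - <<'E'
from h import *
s=ctrl.state(); print(s, ctrl.finger_overhang)
for n in ('scene','top'):
    c=shot(n,n+'0'); print(n,{k:v for k,v in c.items() if k!='pixels'})
    for t in ['stand','arbor_tip','arbor_root','leaf_mid','large_center','medium_center','small_center','cap_center','case_ring','loupe','screwdriver','oil_jar','crystal_box','brush']:
        print(t,[(np.round(d['position']).tolist(),round(d['confidence'],2)) for d in ctrl.place_of(n,t)])
E
```

```text
{'clock': 0.0, 'joints': array([-1.20537976e+00,  3.53671940e-01,  1.63413959e+00,  1.41839904e-05,
        1.15517340e+00, -2.37116058e-03]), 'qd': array([-6.91780620e-04,  1.50966408e-03, -8.52361685e-06, -2.12501898e-04,
        5.90011991e-04, -1.59419485e-03]), 'joint_efforts': array([ 1.47404837e-03, -6.05252910e+01, -3.42070484e+01,  9.15629948e-05,
        9.50306043e-03,  4.57051988e-05]), 'ee_pos': array([ 224.57624601, -582.76484715,  238.54447091]), 'ee_rot': array([-6.85867795e-04,  9.83139405e-01,  1.82856297e-01, -1.19291724e-04]), 'contact_force': array([-0.70678091,  0.65154478,  0.39406169]), 'ft_torque': array([-0.01513249, -0.03517477, -0.02547939]), 'gripper_width': 0.9993790052943385} 8.0
scene {'fx': 379.7881299423547, 'fy': 379.7881299423547, 'cx': 251.2848137606764, 'cy': 195.36352787935073, 'eye': array([1120.44609804, -133.7929758 ,  476.34611302]), 'attitude': array([0.68504175, 0.34946343, 0.29731973, 0.56585695])}
stand [([585.0, 141.0, -3.0], 0.86), ([580.0, 1.0, 100.0], 0.35)]
arbor_tip [([580.0, 0.0, 99.0], 0.61)]
arbor_root [([577.0, 145.0, 96.0], 0.
[... 1046 characters left out ...]
0], 0.65)]
leaf_mid [([580.0, 44.0, 84.0], 0.87)]
large_center [([356.0, -178.0, -1.0], 0.71), ([486.0, -279.0, 28.0], 0.68), ([630.0, -72.0, 23.0], 0.29)]
medium_center [([617.0, -270.0, 26.0], 0.85)]
small_center [([438.0, -139.0, 24.0], 0.76), ([474.0, -72.0, 22.0], 0.61)]
cap_center [([631.0, -70.0, 23.0], 0.76), ([684.0, 4.0, 21.0], 0.76), ([357.0, -176.0, 3.0], 0.39)]
case_ring [([543.0, -178.0, 4.0], 0.62)]
loupe [([488.0, -278.0, 30.0], 0.65), ([760.0, -26.0, 8.0], 0.44)]
screwdriver [([756.0, 155.0, 0.0], 0.57)]
oil_jar [([375.0, 92.0, 1.0], 0.8), ([630.0, -72.0, 24.0], 0.16)]
crystal_box [([358.0, -179.0, 4.0], 0.78)]
brush [([760.0, -193.0, 5.0], 0.66), ([579.0, 139.0, 0.0], 0.3)]
```

View pics/scene0.png

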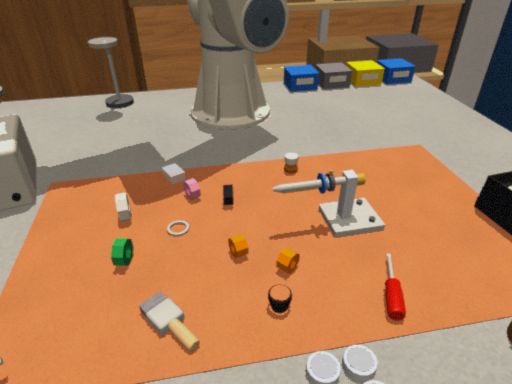

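View pics/top0.png

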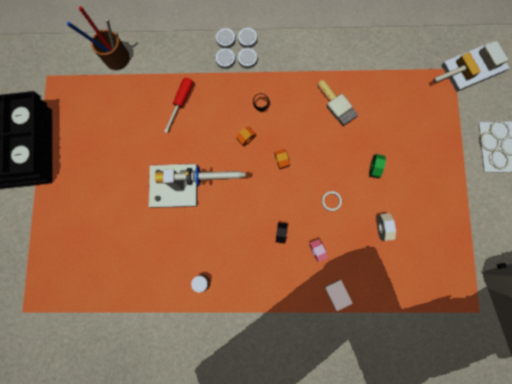

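The top picture shows the arbor from (195,176) to (250,175) and the white holder at (387,226). Black is at (281,232), with its pink decoy at (318,249). The orange pieces are at (282,158) and (246,135), and there is a yellow-orange object on a gadget off the mat at (470,65). I'll check these in crops.

Run:
```python
from h import *
c=shot('wrist','w0'); print(c['T_tool_cam'],c['fx'],c['cx'],c['cy'],c.keys())
a=cv2.imread('pics/top0.png'); s=cv2.imread('pics/scene0.png')
A=cv2.resize(a[110:270,220:420],(800,640)[:2],interpolation=cv2.INTER_CUBIC)[:, :]
A=cv2.resize(a[110:260,220:420],(400,300),interpolation=cv2.INTER_CUBIC)
B=cv2.resize(s[160:310,100:300],(400,300),interpolation=cv2.INTER_CUBIC)
C=cv2.resize(a[30:105,412:512],(400,300),interpolation=cv2.INTER_CUBIC)
D=cv2.resize(s[160:235,260:360],(400,300),interpolation=cv2.INTER_CUBIC)
cv2.imwrite('pics/crops0.png',np.vstack([np.hstack([A,B]),np.hstack([C,D])]))
```

```text
[[-1.64409486e-04  9.57778366e-01  2.87507520e-01  7.36913540e+01]
 [ 9.99999813e-01 -1.17405405e-05  6.10955464e-04  5.01288305e-01]
 [ 5.88535420e-04  2.87507567e-01 -9.57778185e-01 -1.34990838e+02]
 [ 0.00000000e+00  0.00000000e+00  0.00000000e+00  1.00000000e+00]] 283.5257008347847 255.14668043764453 191.31083553999355 dict_keys(['pixels', 'fx', 'fy', 'cx', 'cy', 'T_tool_cam'])
```

View pics/crops0.png

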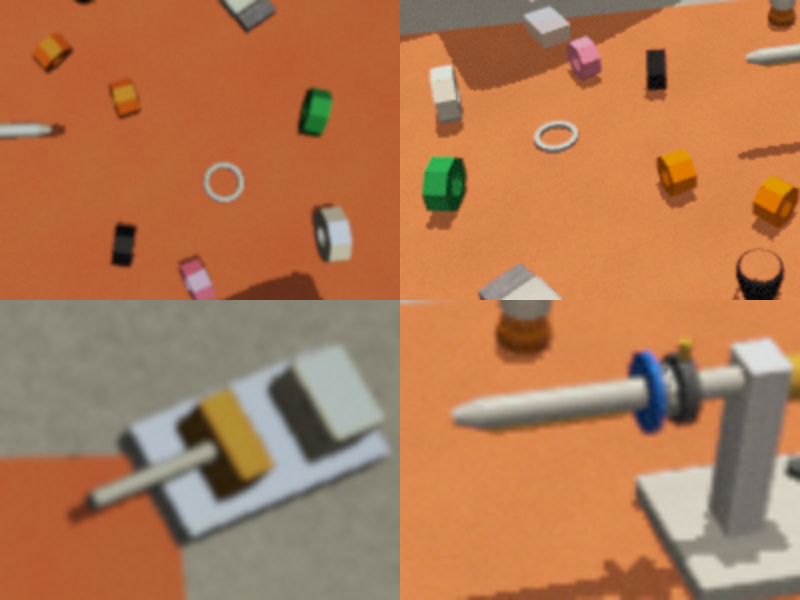

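View pics/w0.png

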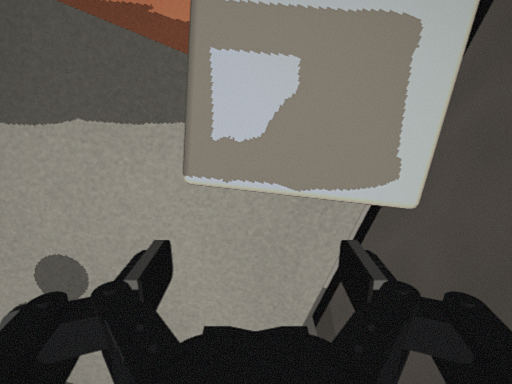

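```bash
cat >> h.py <<'E'
def proj(c,P,Rm=None,eye=None):
    if Rm is None: Rm=rot(c['attitude']); eye=c['eye']
    p=Rm.T@(np.array(P,float)-eye)
    return np.array([c['cx']+c['fx']*p[0]/-p[2], c['cy']+c['fy']*p[1]/p[2]])
def wristcam(c,s):
    T=np.eye(4);T[:3,:3]=rot(s['ee_rot']);T[:3,3]=s['ee_pos'];T=T@c['T_tool_cam'];return T[:3,:3],T[:3,3]
def onplane(c,uv,z,Rm=None,eye=None):
    if Rm is None: Rm=rot(c['attitude']); eye=c['eye']
    d=Rm@np.array([(uv[0]-c['cx'])/c['fx'],-(uv[1]-c['cy'])/c['fy'],-1]); return eye+d*(z-eye[2])/d[2]
E
python3 - <<'E'
from h import *
for n in ('scene','top'):
    c=ctrl.camera(n)
    print(n,proj(c,[224,-583,239]),proj(c,[224,-583,400]),proj(c,[580,0,95]),proj(c,[632,-72,18]))
c=ctrl.camera('top')
for z in (0,50,150): print([onplane(c,p,z).round() for p in ((470,65),(490,270),(485,285),(400,270))])
c=ctrl.camera('scene')
for z in (0,): print([onplane(c,p,z).round() for p in ((0,208),(35,200))])
s=ctrl.state();c=ctrl.camera('wrist');Rm,e=wristcam(c,s)
for z in (0,100,150,200): print(z,[onplane(c,p,z,Rm,e).round() for p in ((185,182),(415,207))])
E
```

```text
scene [-37.28073789  69.25493789] [-76.74297871 -18.75533662] [272.28371634 189.03980302] [238.11144703 246.30547718]
top [675.80035055 411.15762373] [854.51691372 477.85633042] [244.55954796 175.60619518] [281.02321919 158.8934314 ]
[array([ 848., -495.,    0.]), array([ 401., -490.,    0.]), array([ 372., -477.,    0.]), array([ 402., -311.,    0.])]
[array([ 822., -468.,   50.]), array([ 403., -463.,   50.]), array([ 375., -451.,   50.]), array([ 403., -294.,   50.])]
[array([ 770., -413.,  150.]), array([ 405., -409.,  150.]), array([ 381., -398.,  150.]), array([ 406., -262.,  150.])]
[array([ 400., -541.,   -0.]), array([ 384., -477.,    0.])]
0 [array([ 167., -503.,    0.]), array([ 248., -815.,    0.])]
100 [array([ 201., -518.,  100.]), array([ 260., -746.,  100.])]
150 [array([ 218., -525.,  150.]), array([ 266., -711.,  150.])]
200 [array([ 235., -532.,  200.]), array([ 272., -677.,  200.])]
```

The orange piece at (282,158), y≈-72, is farther right than the one at (246,135), y≈0. The mustard block belongs to a gadget off the mat. So the candidates are cap (282,158), black (281,232) rather than pink (318,249), and white (387,226). A tall box stands beside the start pose, so I'll rise first.

```bash
python3 -m pendant '[{"dz":-60},{"dz":-60},{"dx":22,"dy":-56},{"dx":22,"dy":-56},{"dx":22,"dy":-56},{"dx":22,"dy":-56},{"dx":22,"dy":-56},{"dx":48,"dy":19},{"dx":48,"dy":19},{"dx":48,"dy":19},{"dx":48,"dy":19},{"dx":48,"dy":19}]'; python3 -m pendant '[{"yaw":-10},{"yaw":-10},{"yaw":-10},{"yaw":-10},{"yaw":-10},{"yaw":-10},{"yaw":-9,"dz":40},{"dz":40},{},{}]'
python3 - <<'E'
from h import *
s=ctrl.state();c=shot('wrist','w1');Rm,e=wristcam(c,s)
print(s['ee_pos'],Rm.round(3).tolist(),rot(s['ee_rot']).round(3).tolist(),s['joints'].round(2))
print(ctrl.place_of('wrist','large_center'))
E
```

```text
[ 224.72767519 -583.1838515   239.27865005] [[0.359, 0.894, 0.269], [-0.933, 0.344, 0.103], [-0.001, -0.288, 0.958]] [[0.933, 0.36, -0.0], [0.36, -0.933, 0.0], [0.0, -0.0, -1.0]] [-1.21  0.35  1.63  0.    1.16 -0.  ]
[]validation failed for argument at $[0]...
validation failed for argument at $[0]...
```

View pics/w1.png

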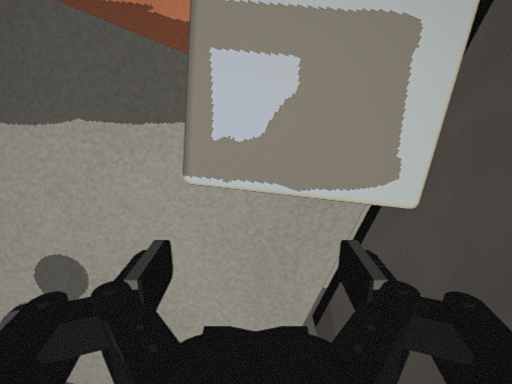

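The call was refused, probably because each row needs every key.

```bash
python3 -m pendant '[{"grip":0,"dx":0,"dy":0,"dz":-60,"yaw":0},{"grip":0,"dx":0,"dy":0,"dz":-60,"yaw":0},{"grip":0,"dx":22,"dy":-56,"dz":0,"yaw":0},{"grip":0,"dx":22,"dy":-56,"dz":0,"yaw":0},{"grip":0,"dx":22,"dy":-56,"dz":0,"yaw":0},{"grip":0,"dx":22,"dy":-56,"dz":0,"yaw":0},{"grip":0,"dx":22,"dy":-56,"dz":0,"yaw":0}]'
```

```text
clock: 2.78
ee_pos: [226.4, -280.6, 359.3]
ee_rot: [0.0, 0.983, 0.183, 0.0]
contact_force: [0.9, 0.6, 0.3]
gripper_width: 0.999
```

```bash
python3 -m pendant '[{"grip":0,"dx":48,"dy":19,"dz":0,"yaw":0},{"grip":0,"dx":48,"dy":19,"dz":0,"yaw":0},{"grip":0,"dx":48,"dy":19,"dz":0,"yaw":0},{"grip":0,"dx":48,"dy":19,"dz":0,"yaw":0},{"grip":0,"dx":48,"dy":19,"dz":0,"yaw":0},{"grip":0,"dx":0,"dy":0,"dz":0,"yaw":-10},{"grip":0,"dx":0,"dy":0,"dz":0,"yaw":-10},{"grip":0,"dx":0,"dy":0,"dz":0,"yaw":-10},{"grip":0,"dx":0,"dy":0,"dz":0,"yaw":-10},{"grip":0,"dx":0,"dy":0,"dz":0,"yaw":-10},{"grip":0,"dx":0,"dy":0,"dz":60,"yaw":-10},{"grip":0,"dx":0,"dy":0,"dz":60,"yaw":-9}]';  python3 - <<'E'
from h import *
s=ctrl.state();c=shot('wrist','w2');Rm,e=wristcam(c,s)
print(s['ee_pos'],rot(s['ee_rot']).round(3).tolist(),s['joints'].round(2))
print(ctrl.place_of('wrist','large_center'))
E
```

```text
clock: 4.28
ee_pos: [485.2, -285.0, 238.7]
ee_rot: [0.001, 0.705, 0.709, 0.0]
contact_force: [0.9, 0.0, -0.8]
gripper_width: 0.998
[ 485.2258574  -284.96638888  238.67875948] [[-0.007, 1.0, 0.002], [1.0, 0.007, -0.001], [-0.001, 0.002, -1.0]] [-0.53  0.26  1.77  0.    1.11 -0.54]
[{'position': [485.2, -278.4, 27.7], 'confidence': 0.74}]
```

View pics/w2.png

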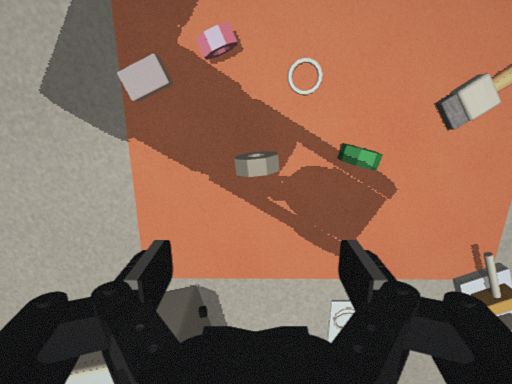

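Run:
```python
import cv2
a=cv2.imread('pics/w2.png');cv2.imwrite('pics/w2c.png',cv2.resize(a[140:190,220:300],(800,500),interpolation=cv2.INTER_CUBIC))
```

```text
(no output)
```

View pics/w2c.png

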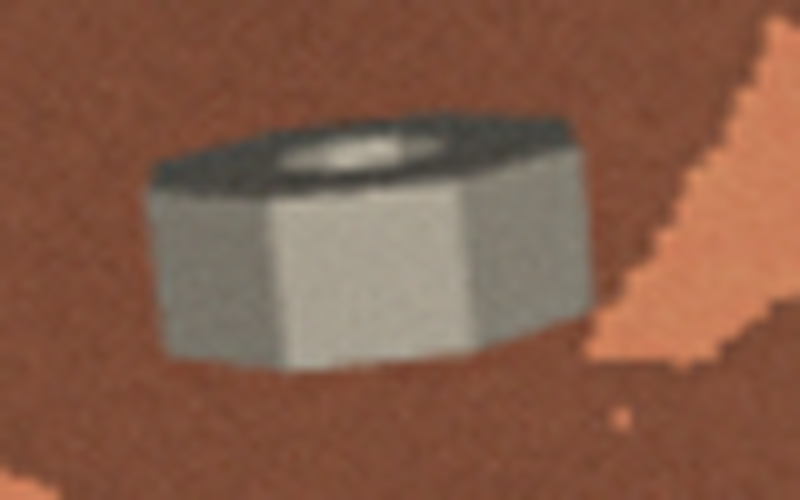

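White sits at crop px (374,274), which is w2 (257.4,167.4), and is turned about 5° anticlockwise in the image.

```bash
cat >> h.py <<'E'
def where(px,z,name='wrist',s=None,c=None):
    s=s or ctrl.state(); c=c or ctrl.camera('wrist'); Rm,e=wristcam(c,s); P=onplane(c,px,z,Rm,e)
    d=rot(s['ee_rot']).T@(P-s['ee_pos']); return P,d
E
python3 - <<'E'
from h import *
P,d=where((257.4,167.4),52);print(P,d)
E
```

```text
[ 482.65290394 -275.22599638   52.        ] [  6.47409175   3.06500947 181.65800255]
```

```bash
python3 -m pendant '[{"grip":0,"dx":6,"dy":2,"dz":50,"yaw":-5},{"grip":0,"dx":0,"dy":0,"dz":50,"yaw":0},{"grip":0,"dx":0,"dy":0,"dz":0,"yaw":0},{"grip":0,"dx":0,"dy":0,"dz":0,"yaw":0}]';  python3 - <<'E'
from h import *
s=ctrl.state();c=shot('wrist','w3')
print(s['ee_pos'],ctrl.place_of('wrist','large_center'))
a=c['pixels'];cv2.imwrite('pics/w3.png',cv2.resize(a[100:380,100:420],(800,700)[:2],interpolation=cv2.INTER_CUBIC)[:600])
E
```

```text
clock: 4.92
ee_pos: [488.7, -279.9, 142.4]
ee_rot: [0.002, 0.676, 0.737, 0.0]
contact_force: [0.3, -0.2, -0.4]
gripper_width: 1.002
[ 488.69595726 -279.88210704  142.42213093] [{'position': [485.9, -279.8, 27.4], 'confidence': 0.9}]
```

View pics/w3.png

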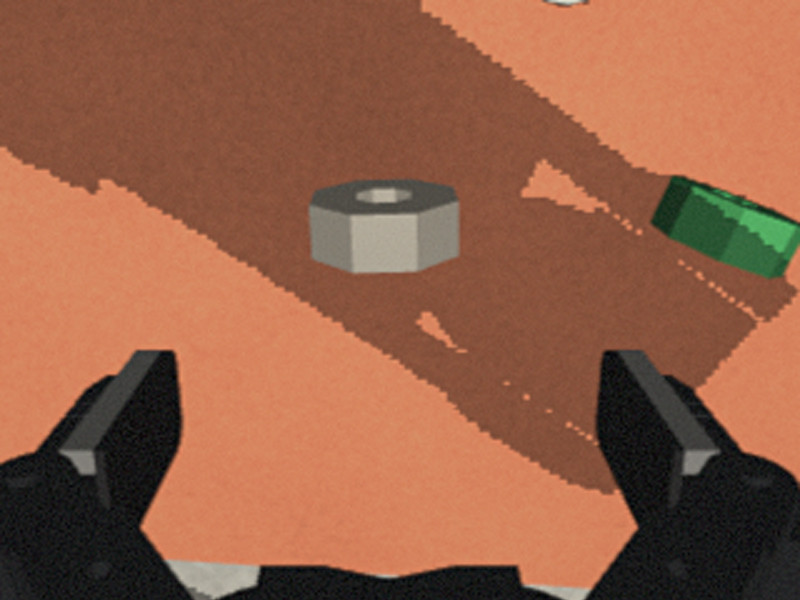

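Run:
```python
from h import *
P,d=where((253.6,196.8),52);print(P,d)
```

```text
[ 488.25649406 -279.57584684   52.        ] [ 0.54979429 -0.70751609 90.40525055]
```

```bash
python3 -m pendant '[{"grip":0,"dx":0,"dy":-1,"dz":50,"yaw":0},{"grip":0,"dx":0,"dy":0,"dz":50,"yaw":0},{"grip":0,"dx":0,"dy":0,"dz":27,"yaw":0},{"grip":0,"dx":0,"dy":0,"dz":0,"yaw":0},{"grip":1,"dx":0,"dy":0,"dz":0,"yaw":0},{"grip":1,"dx":0,"dy":0,"dz":0,"yaw":0},{"grip":1,"dx":0,"dy":0,"dz":0,"yaw":0},{"grip":1,"dx":0,"dy":0,"dz":0,"yaw":0},{"grip":1,"dx":0,"dy":0,"dz":0,"yaw":0},{"grip":1,"dx":0,"dy":0,"dz":0,"yaw":0}]' 40
```

```text
clock: 6.32
ee_pos: [487.0, -279.6, 14.3]
ee_rot: [0.002, 0.675, 0.738, 0.0]
contact_force: [-0.3, 0.2, 7.4]
gripper_width: 0.604
```

```bash
python3 -m pendant '[{"grip":1,"dx":0,"dy":0,"dz":-60,"yaw":0},{"grip":1,"dx":0,"dy":0,"dz":-60,"yaw":0},{"grip":1,"dx":0,"dy":0,"dz":-40,"yaw":0},{"grip":1,"dx":0,"dy":0,"dz":0,"yaw":5}]';  python3 - <<'E'
from h import *
s=ctrl.state();print(s['contact_force'],s['gripper_width'],s['ee_pos'])
c=shot('wrist','w4'); t=cv2.imread('pics/top0.png')
cv2.imwrite('pics/t0c.png',cv2.resize(t[155:200,140:260],(800,300),interpolation=cv2.INTER_CUBIC))
ct=ctrl.camera('top'); g=t.astype(int)
P=[]
for u in range(206,246,2):
    col=g[165:190,u]; 
    w=np.clip(col[:,0]-90,0,None).astype(float); v=165+(w*np.arange(25)).sum()/w.sum(); p=onplane(ct,(u,v),95); P.append(p); print(u,round(v,2),(w>0).sum(),p.round(1))
P=np.array(P); print(np.polyfit(P[:,1],P[:,0],1))
E
```

```text
clock: 6.82
ee_pos: [488.1, -280.1, 177.5]
ee_rot: [0.004, 0.707, 0.707, 0.001]
contact_force: [0.4, -0.4, -1.1]
gripper_width: 0.602
[ 0.40344651 -0.4274602  -1.09235574] 0.601528453292232 [ 488.07658332 -280.14346923  177.53231806]
206 175.18 7 [581.5  73.4  95. ]
208 175.07 7 [581.7  69.6  95. ]
210 174.98 7 [581.8  65.8  95. ]
212 174.92 7 [581.9  62.   95. ]
214 174.81 7 [582.1  58.2  95. ]
216 174.74 7 [582.2  54.4  95. ]
218 174.65 7 [582.3  50.5  95. ]
220 174.58 7 [582.4  46.7  95. ]
222 174.53 6 [582.5  42.9  95. ]
224 174.5 6 [582.5  39.1  95. ]
226 174.45 6 [582.6  35.3  95. ]
228 174.42 6 [582.6  31.5  95. ]
230 174.4 6 [582.6  27.7  95. ]
232 174.33 7 [582.7  23.9  95. ]
234 174.28 7 [582.8  20.1  95. ]
236 174.21 7 [582.9  16.3  95. ]
238 174.15 7 [582.9  12.5  95. ]
240 174.0 5 [583.2   8.7  95. ]
242 174.08 5 [583.    4.9  95. ]
244 174.07 3 [583.    1.1  95. ]
[-2.01776027e-02  5.83209960e+02]
```

View pics/t0c.png

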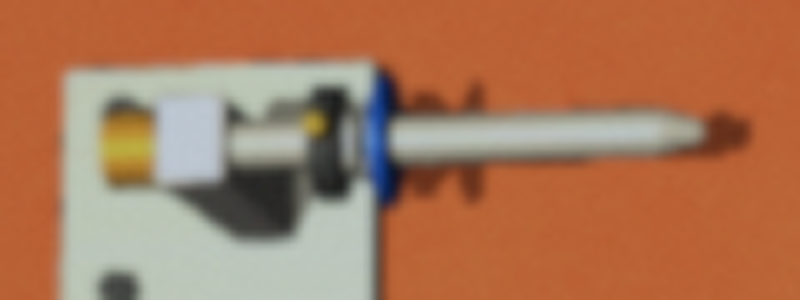

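View pics/w4.png

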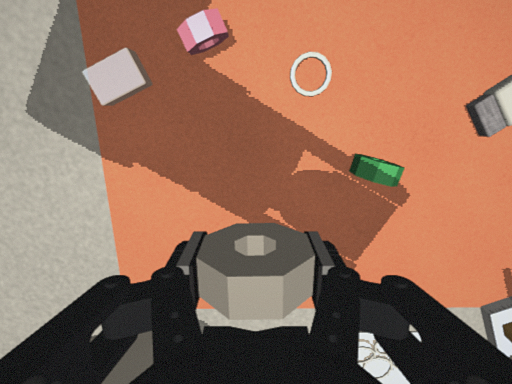

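```bash
python3 -m pendant '[{"grip":1,"dx":56,"dy":24,"dz":0,"yaw":-1},{"grip":1,"dx":56,"dy":24,"dz":0,"yaw":0},{"grip":1,"dx":56,"dy":24,"dz":0,"yaw":0},{"grip":1,"dx":50,"dy":26,"dz":0,"yaw":0},{"grip":1,"dx":0,"dy":0,"dz":40,"yaw":0},{"grip":1,"dx":0,"dy":0,"dz":35,"yaw":0},{"grip":1,"dx":0,"dy":0,"dz":20,"yaw":0},{"grip":1,"dx":0,"dy":0,"dz":0,"yaw":0},{"grip":1,"dx":0,"dy":0,"dz":0,"yaw":0}]';  python3 - <<'E'
from h import *
s=ctrl.state();print(s['contact_force'],s['ee_pos'],s['ee_rot'])
c=shot('wrist','w5'); shot('scene','s5')
for n in ('wrist','scene'):
  for t in ('arbor_tip','large_center'): print(n,t,ctrl.place_of(n,t))
E
```

```text
clock: 8.05
ee_pos: [581.1, -59.5, 78.1]
ee_rot: [0.0, 0.7, 0.714, 0.0]
contact_force: [0.6, -0.1, -1.4]
gripper_width: 0.605
[ 0.56272634 -0.05539256 -1.40450871] [581.13136609 -59.54234167  78.07024978] [3.12483201e-04 7.00193345e-01 7.13953164e-01 2.48662486e-04]
wrist arbor_tip [{'position': [585.1, 0.9, 96.3], 'confidence': 0.8}]
wrist large_center [{'position': [579.9, -60.4, 88.4], 'confidence': 0.7}]
scene arbor_tip [{'position': [583.1, -1.3, 100.4], 'confidence': 0.63}]
scene large_center [{'position': [579.9, -56.1, 90.1], 'confidence': 0.51}]
```

View pics/w5.png

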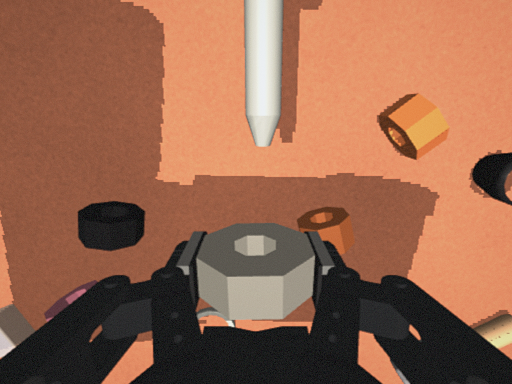

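View pics/s5.png

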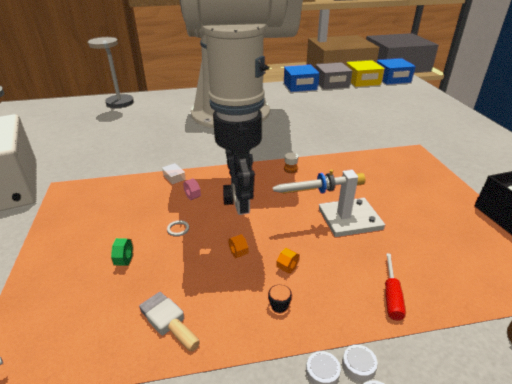

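Run:
```python
from h import *
a=cv2.imread('pics/w5.png').astype(int)
s=ctrl.state();c=ctrl.camera('wrist')
for v in (20,60,100):
    r=a[v,225:310]; m=np.where(r[:,0]>130)[0]+225; u=(m.min()+m.max())/2; print(v,m.min(),m.max(),where((u,v),95,s=s,c=c))
print(where((262,146),95,s=s,c=c))
print(s['ee_pos'])
sc=ctrl.camera('scene')
for P in ([581.1,-59.5,78.1+11.7],[583.2,-1,95],[582,50,95],[582,50,102],[582,50,88],[583.2,5,95]): print(P,proj(sc,P))
b=cv2.imread('pics/s5.png');cv2.imwrite('pics/s5c.png',cv2.resize(b[150:240,210:370],(800,450),interpolation=cv2.INTER_CUBIC))
```

```text
20 245 280 (array([582.47179448,  43.77833315,  95.        ]), array([103.25324595,   3.42467912, -17.03186934]))
60 246 279 (array([582.82334507,  30.29538958,  95.        ]), array([ 89.7660764 ,   3.52270298, -17.02992759]))
100 246 279 (array([583.20195899,  15.77449182,  95.        ]), array([ 75.24062731,   3.62827299, -17.02783636]))
(array([583.4678789 ,  -2.37435948,  95.        ]), array([ 57.08998435,   3.55296746, -17.02543934]))
[581.00655961 -59.52303452  77.97865095]
[581.1, -59.5, 89.8] [239.34574499 195.65368897]
[583.2, -1, 95] [272.14326112 190.10733825]
[582, 50, 95] [299.8020594  186.50046325]
[582, 50, 102] [300.04657961 183.23709433]
[582, 50, 88] [299.56043979 189.72512075]
[583.2, 5, 95] [275.45102816 189.72274626]
```

View pics/s5c.png

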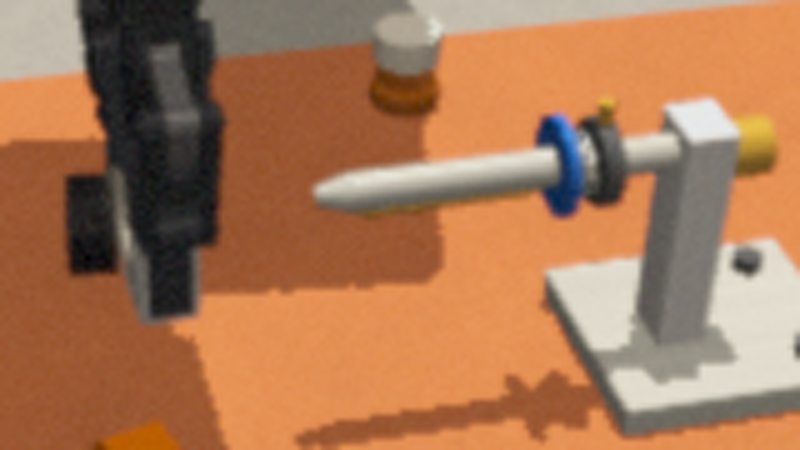

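```bash
python3 -m pendant '[{"grip":1,"dx":0,"dy":3.5,"dz":-4,"yaw":0},{"grip":1,"dx":20,"dy":0,"dz":0,"yaw":0},{"grip":1,"dx":20,"dy":0,"dz":0,"yaw":0},{"grip":1,"dx":0,"dy":0,"dz":0,"yaw":0},{"grip":1,"dx":0,"dy":0,"dz":0,"yaw":0}]';  python3 - <<'E'
from h import *
s=ctrl.state();print(s['contact_force'],s['ee_pos'],s['ee_rot'])
c=shot('wrist','w6'); shot('scene','s6')
b=cv2.imread('pics/s6.png');cv2.imwrite('pics/s6c.png',np.hstack([cv2.resize(b[150:240,230:310],(400,450),interpolation=cv2.INTER_CUBIC),cv2.resize(c['pixels'][100:325,155:355],(400,450))]))
E
```

```text
clock: 9.07
ee_pos: [583.3, -18.8, 81.2]
ee_rot: [-0.0, 0.7, 0.714, -0.0]
contact_force: [-0.2, -0.6, -0.5]
gripper_width: 0.605
[-0.18473502 -0.6198206  -0.5256759 ] [583.31395123 -18.82326789  81.20938406] [-4.42609555e-05  7.00019477e-01  7.14123740e-01 -1.22349371e-04]
```

View pics/s6c.png

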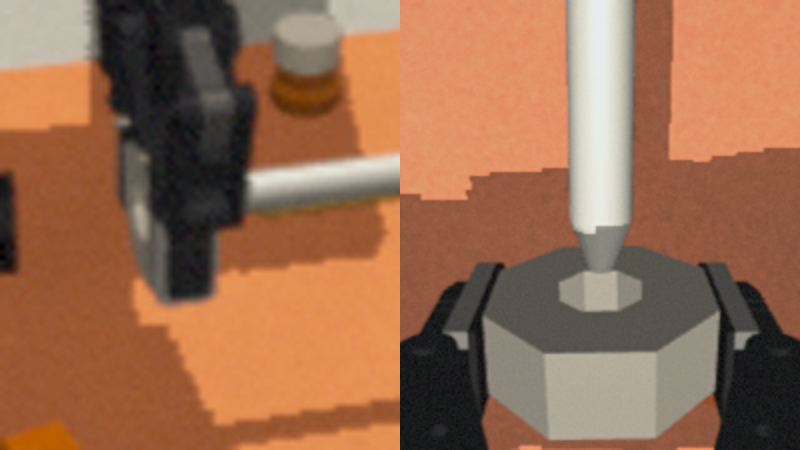

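The rod tip is centred on the white bore (right half: tip at 600, bore at 600). I'll advance and watch the force.

```bash
python3 -m pendant '[{"grip":1,"dx":4,"dy":0,"dz":0,"yaw":0},{"grip":1,"dx":4,"dy":0,"dz":0,"yaw":0},{"grip":1,"dx":4,"dy":0,"dz":0,"yaw":0},{"grip":1,"dx":4,"dy":0,"dz":0,"yaw":0},{"grip":1,"dx":0,"dy":0,"dz":0,"yaw":0}]'; python3 -m pendant '[{"grip":1,"dx":5,"dy":0,"dz":0,"yaw":0},{"grip":1,"dx":5,"dy":0,"dz":0,"yaw":0},{"grip":1,"dx":5,"dy":0,"dz":0,"yaw":0},{"grip":1,"dx":0,"dy":0,"dz":0,"yaw":0}]'
```

```text
clock: 9.8
ee_pos: [583.1, -3.0, 81.3]
ee_rot: [-0.0, 0.7, 0.714, 0.0]
contact_force: [-0.3, 0.3, -1.5]
gripper_width: 0.604
clock: 10.3
ee_pos: [582.9, 12.1, 81.3]
ee_rot: [-0.0, 0.7, 0.714, 0.0]
contact_force: [-0.0, 0.2, -0.4]
gripper_width: 0.6
```

```bash
python3 -m pendant '[{"grip":1,"dx":6,"dy":0,"dz":0,"yaw":0},{"grip":1,"dx":6,"dy":0,"dz":0,"yaw":0},{"grip":1,"dx":6,"dy":0,"dz":0,"yaw":0},{"grip":1,"dx":0,"dy":0,"dz":0,"yaw":0},{"grip":1,"dx":0,"dy":0,"dz":0,"yaw":0}]'; for i in 1 ; do python3 -m pendant '[{"grip":1,"dx":0,"dy":2,"dz":0,"yaw":0},{"grip":1,"dx":0,"dy":0,"dz":0,"yaw":0},{"grip":1,"dx":0,"dy":0,"dz":0,"yaw":0}]'; done
```

```text
clock: 10.92
ee_pos: [582.5, 29.6, 81.3]
ee_rot: [0.0, 0.7, 0.714, 0.0]
contact_force: [0.1, 0.6, -0.1]
gripper_width: 0.604
clock: 11.3
ee_pos: [584.6, 29.5, 81.3]
ee_rot: [0.0, 0.701, 0.714, 0.0]
contact_force: [-0.4, -0.2, -0.2]
gripper_width: 0.604
```

Next I probe the rod sideways in small steps to find its axis.

```bash
python3 -m pendant '[{"grip":1,"dx":0,"dy":0.5,"dz":0,"yaw":0},{"grip":1,"dx":0,"dy":0,"dz":0,"yaw":0}]'|sed -n 2p\;4p; python3 -m pendant '[{"grip":1,"dx":0,"dy":0.5,"dz":0,"yaw":0},{"grip":1,"dx":0,"dy":0,"dz":0,"yaw":0}]'|sed -n 2p\;4p;python3 -m pendant '[{"grip":1,"dx":0,"dy":0.5,"dz":0,"yaw":0},{"grip":1,"dx":0,"dy":0,"dz":0,"yaw":0}]'|sed -n 2p\;4p
```

```text
ee_pos: [585.0, 29.7, 81.3]
contact_force: [0.0, -0.1, 0.1]
ee_pos: [585.3, 29.6, 81.2]
contact_force: [-1.4, -0.6, -0.2]
ee_pos: [585.3, 29.7, 81.1]
contact_force: [-3.6, -0.7, 1.7]
```

```bash
python3 -m pendant '[{"grip":1,"dx":0,"dy":-2,"dz":0,"yaw":0},{"grip":1,"dx":0,"dy":-3,"dz":0,"yaw":0},{"grip":1,"dx":0,"dy":0,"dz":0,"yaw":0}]'|sed -n 2p\;4p; python3 -m pendant '[{"grip":1,"dx":0,"dy":-0.5,"dz":0,"yaw":0},{"grip":1,"dx":0,"dy":0,"dz":0,"yaw":0}]'|sed -n 2p\;4p; python3 -m pendant '[{"grip":1,"dx":0,"dy":-0.5,"dz":0,"yaw":0},{"grip":1,"dx":0,"dy":0,"dz":0,"yaw":0}]'|sed -n 2p\;4p
```

```text
ee_pos: [581.0, 29.6, 81.3]
contact_force: [1.1, 0.3, 0.2]
ee_pos: [580.6, 29.6, 81.3]
contact_force: [-0.0, 0.3, -1.0]
ee_pos: [580.0, 29.6, 81.3]
contact_force: [-0.1, 0.6, 0.1]
```

```bash
python3 -m pendant '[{"grip":1,"dx":0,"dy":-0.5,"dz":0,"yaw":0},{"grip":1,"dx":0,"dy":0,"dz":0,"yaw":0}]'|sed -n 2p\;4p; python3 -m pendant '[{"grip":1,"dx":0,"dy":-0.5,"dz":0,"yaw":0},{"grip":1,"dx":0,"dy":0,"dz":0,"yaw":0}]'|sed -n 2p\;4p; python3 -m pendant '[{"grip":1,"dx":0,"dy":-0.5,"dz":0,"yaw":0},{"grip":1,"dx":0,"dy":0,"dz":0,"yaw":0}]'|sed -n 2p\;4p
```

```text
ee_pos: [579.4, 29.6, 81.3]
contact_force: [0.0, 1.0, -0.3]
ee_pos: [579.3, 29.6, 81.4]
contact_force: [1.8, 0.3, -1.5]
ee_pos: [579.2, 29.6, 81.4]
contact_force: [4.8, 0.4, -2.8]
```

```bash
python3 -m pendant '[{"grip":1,"dx":0,"dy":3.6,"dz":0,"yaw":0},{"grip":1,"dx":0,"dy":0,"dz":0,"yaw":0},{"grip":1,"dx":0,"dy":0,"dz":0,"yaw":0}]'|sed -n 2p\;4p; python3 -m pendant '[{"grip":1,"dx":0,"dy":0,"dz":1,"yaw":0},{"grip":1,"dx":0,"dy":0,"dz":0,"yaw":0}]'|sed -n 2p\;4p; python3 -m pendant '[{"grip":1,"dx":0,"dy":0,"dz":0.5,"yaw":0},{"grip":1,"dx":0,"dy":0,"dz":0,"yaw":0}]'|sed -n 2p\;4p;python3 -m pendant '[{"grip":1,"dx":0,"dy":0,"dz":0.5,"yaw":0},{"grip":1,"dx":0,"dy":0,"dz":0,"yaw":0}]'|sed -n 2p\;4p
```

```text
ee_pos: [581.7, 29.6, 81.2]
contact_force: [0.3, 0.2, -0.5]
ee_pos: [581.9, 29.6, 80.3]
contact_force: [-0.2, -0.2, 1.8]
ee_pos: [582.0, 29.6, 80.2]
contact_force: [-2.3, 0.5, 6.0]
ee_pos: [582.0, 29.6, 80.1]
contact_force: [-4.8, -0.1, 11.6]
```

```bash
python3 -m pendant '[{"grip":1,"dx":0,"dy":0.3,"dz":-2.7,"yaw":0},{"grip":1,"dx":8,"dy":0,"dz":0,"yaw":0},{"grip":1,"dx":8,"dy":0,"dz":0,"yaw":0},{"grip":1,"dx":8,"dy":0,"dz":0,"yaw":0},{"grip":1,"dx":0,"dy":0,"dz":0,"yaw":0},{"grip":1,"dx":0,"dy":0,"dz":0,"yaw":0}]'|sed -n 2p\;4p;  python3 - <<'E'
from h import *
s=ctrl.state();print(s['contact_force'],s['ee_pos'],s['ee_rot'])
c=shot('wrist','w7'); shot('scene','s7')
b=cv2.imread('pics/s7.png');cv2.imwrite('pics/s7c.png',np.hstack([cv2.resize(b[150:240,260:340],(400,450),interpolation=cv2.INTER_CUBIC),cv2.resize(c['pixels'][80:305,155:355],(400,450))]))
E
```

```text
ee_pos: [581.9, 53.7, 81.9]
contact_force: [-0.3, 0.1, -0.2]
[-0.33199344  0.1095085  -0.24313812] [581.91307368  53.72122676  81.90763956] [-8.67152203e-06  7.00306077e-01  7.13842696e-01 -7.02051608e-05]
```

View pics/s7c.png

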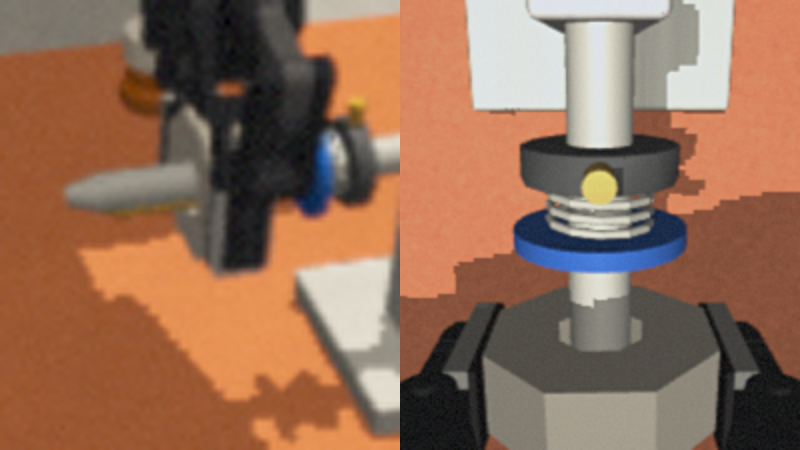

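Run:
```python
from h import *
print(where((255,215),114)); print(where((255,80+392/2),95-1.4+26))
```

```text
(array([581.9859674 ,  85.87421968, 114.        ]), array([ 32.37776961,   0.6662607 , -32.06643746]))
(array([582.43830667,  62.30334555, 119.6       ]), array([  8.87791497,   0.66734676, -37.65466145]))
```

```bash
python3 -m pendant '[{"grip":1,"dx":7,"dy":0,"dz":0,"yaw":0},{"grip":1,"dx":7,"dy":0,"dz":0,"yaw":0},{"grip":1,"dx":4,"dy":0,"dz":0,"yaw":0},{"grip":1,"dx":0,"dy":0,"dz":0,"yaw":0},{"grip":1,"dx":0,"dy":0,"dz":0,"yaw":0}]'|sed -n 2p\;4p; for k in 1; do python3 -m pendant '[{"grip":1,"dx":1,"dy":0,"dz":0,"yaw":0},{"grip":1,"dx":0,"dy":0,"dz":0,"yaw":0}]'|sed -n 2p\;4p; python3 -m pendant '[{"grip":1,"dx":1,"dy":0,"dz":0,"yaw":0},{"grip":1,"dx":0,"dy":0,"dz":0,"yaw":0}]'|sed -n 2p\;4p; python3 -m pendant '[{"grip":1,"dx":1,"dy":0,"dz":0,"yaw":0},{"grip":1,"dx":0,"dy":0,"dz":0,"yaw":0}]'|sed -n 2p\;4p; done
```

```text
ee_pos: [581.6, 71.6, 82.0]
contact_force: [-0.2, 0.6, -0.4]
ee_pos: [581.6, 72.5, 82.0]
contact_force: [0.2, -0.1, 0.1]
ee_pos: [581.6, 73.6, 82.0]
contact_force: [0.3, 1.0, -0.5]
ee_pos: [581.6, 74.7, 82.0]
contact_force: [0.5, -0.3, -1.0]
```

```bash
python3 -m pendant '[{"grip":1,"dx":1,"dy":0,"dz":0,"yaw":0},{"grip":1,"dx":0,"dy":0,"dz":0,"yaw":0}]'|sed -n 2p\;4p; python3 -m pendant '[{"grip":1,"dx":1,"dy":0,"dz":0,"yaw":0},{"grip":1,"dx":0,"dy":0,"dz":0,"yaw":0}]'|sed -n 2p\;4p; python3 -m pendant '[{"grip":1,"dx":1,"dy":0,"dz":0,"yaw":0},{"grip":1,"dx":0,"dy":0,"dz":0,"yaw":0}]'|sed -n 2p\;4p; python3 -m pendant '[{"grip":1,"dx":1,"dy":0,"dz":0,"yaw":0},{"grip":1,"dx":0,"dy":0,"dz":0,"yaw":0}]'|sed -n 2p\;4p
```

```text
ee_pos: [581.6, 75.7, 82.0]
contact_force: [-0.0, 0.1, -0.8]
ee_pos: [581.5, 76.6, 82.0]
contact_force: [-0.5, -0.5, -0.2]
ee_pos: [581.5, 77.5, 82.0]
contact_force: [-0.5, -2.5, -0.2]
ee_pos: [581.5, 78.5, 82.0]
contact_force: [-0.8, -2.9, 0.8]
```

Run:
```python
from h import *
c=shot('wrist','w8'); cv2.imwrite('pics/w8c.png',cv2.resize(c['pixels'][120:300,155:355],(800,600)[:2] and (660,594)))
print(ctrl.state()['contact_force'])
```

```text
[-0.02041544 -1.83608949 -1.01199884]
```

View pics/w8c.png

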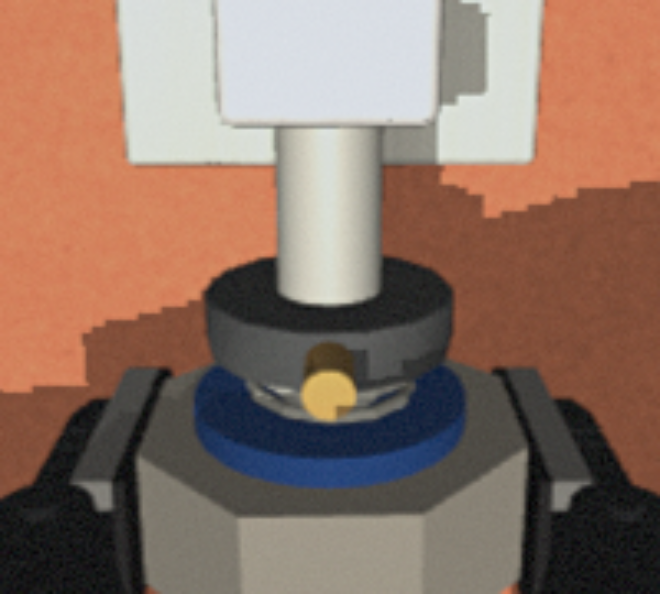

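White touches the flange at TCP y≈76.4 and the force rises about 1 N/mm after that. I'll back off 2 mm, release, and go up.

```bash
python3 -m pendant '[{"grip":1,"dx":-1,"dy":0,"dz":0,"yaw":0},{"grip":1,"dx":-1.2,"dy":0,"dz":0.5,"yaw":0},{"grip":1,"dx":0,"dy":0,"dz":0.5,"yaw":0},{"grip":0.6,"dx":0,"dy":0,"dz":0,"yaw":0},{"grip":0.3,"dx":0,"dy":0,"dz":0,"yaw":0},{"grip":0,"dx":0,"dy":0,"dz":0,"yaw":0},{"grip":0,"dx":0,"dy":0,"dz":0,"yaw":0},{"grip":0,"dx":0,"dy":0,"dz":-20,"yaw":0},{"grip":0,"dx":0,"dy":0,"dz":-40,"yaw":0},{"grip":0,"dx":0,"dy":0,"dz":-50,"yaw":0}]';  python3 - <<'E'
from h import *
s=ctrl.state();c=shot('wrist','w9');shot('scene','s9')
print(s['ee_pos'],s['joints'].round(2))
cv2.imwrite('pics/w9c.png',np.hstack([cv2.resize(cv2.imread('pics/s9.png')[150:240,260:340],(400,450),interpolation=cv2.INTER_CUBIC),cv2.resize(c['pixels'][80:305,155:355],(400,450))]))
for n in ('wrist','scene'): print(ctrl.place_of(n,'large_center'),ctrl.place_of(n,'small_center'))
E
```

```text
clock: 19.42
ee_pos: [580.7, 76.4, 191.3]
ee_rot: [-0.001, 0.7, 0.714, -0.001]
contact_force: [0.6, 0.1, 0.0]
gripper_width: 1.0
[580.73774475  76.35568469 191.29006361] [0.13 0.34 1.76 0.   1.04 0.11]
[{'position': [579.6, 76.6, 92.9], 'confidence': 0.85}] [{'position': [757.8, -32.1, 0.7], 'confidence': 0.72}, {'position': [475.1, -71.7, 21.9], 'confidence': 0.57}]
[{'position': [588.2, 78.5, 91.2], 'confidence': 0.88}] [{'position': [440.5, -143.5, 19.6], 'confidence': 0.81}, {'position': [480.1, -65.5, 21.3], 'confidence': 0.73}]
```

View pics/w9c.png

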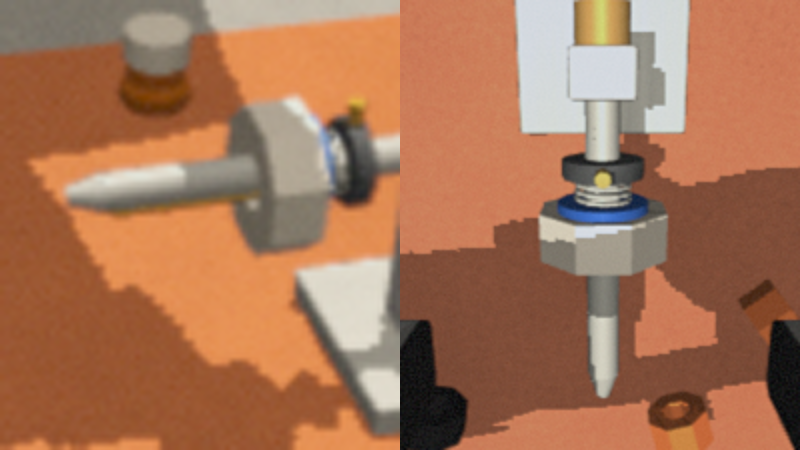

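White hangs at the flange. Next is the black holder near (475,-72), with pink at (440,-143) to be avoided.

```bash
python3 -m pendant '[{"grip":0,"dx":-49,"dy":-36,"dz":0,"yaw":0},{"grip":0,"dx":-49,"dy":-36,"dz":0,"yaw":0},{"grip":0,"dx":-48,"dy":-36,"dz":0,"yaw":0},{"grip":0,"dx":0,"dy":0,"dz":40,"yaw":0},{"grip":0,"dx":0,"dy":0,"dz":0,"yaw":0}]';  python3 - <<'E'
from h import *
s=ctrl.state();c=shot('wrist','w10')
print(s['ee_pos']); print(ctrl.place_of('wrist','small_center'))
a=c['pixels'];cv2.imwrite('pics/w10c.png',cv2.resize(a[120:270,155:355],(800,600),interpolation=cv2.INTER_CUBIC))
E
```

```text
clock: 20.35
ee_pos: [473.4, -71.7, 148.3]
ee_rot: [-0.003, 0.701, 0.713, -0.002]
contact_force: [-0.2, -0.1, 1.5]
gripper_width: 1.003
[473.42907107 -71.66066477 148.25309973]
[{'position': [475.0, -71.0, 23.9], 'confidence': 0.97}, {'position': [442.1, -140.0, 23.2], 'confidence': 0.67}]
```

View pics/w10c.png

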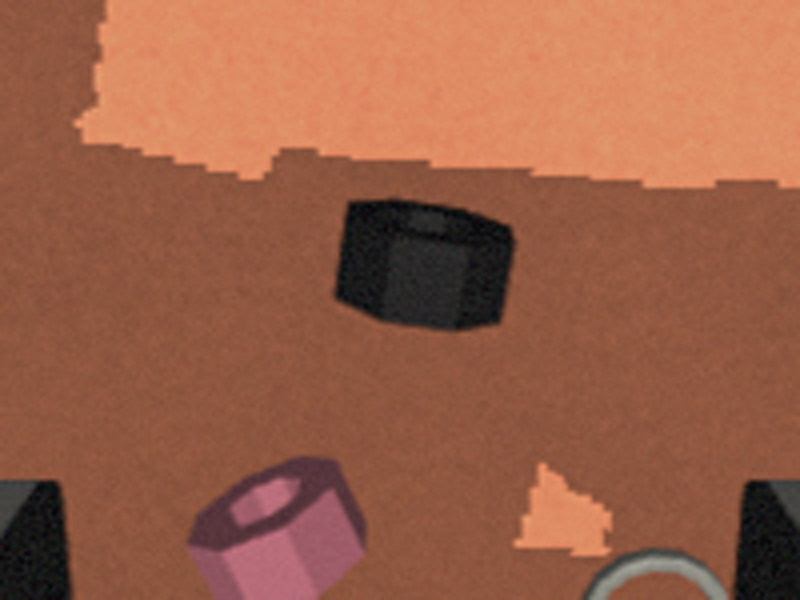

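```bash
python3 - <<'E'
from h import *
print(where((261.5,190.8),40))
E
python3 -m pendant '[{"grip":0,"dx":0,"dy":0,"dz":30,"yaw":6},{"grip":0,"dx":0,"dy":0,"dz":0,"yaw":0},{"grip":0,"dx":0,"dy":0,"dz":0,"yaw":0}]';  python3 - <<'E'
from h import *
s=ctrl.state();c=shot('wrist','w11')
print(s['ee_pos']); print(ctrl.place_of('wrist','small_center'))
a=c['pixels'];cv2.imwrite('pics/w11c.png',cv2.resize(a[120:270,155:355],(800,600),interpolation=cv2.INTER_CUBIC))
E
```

```text
(array([482.20866973, -71.31182022,  40.        ]), array([ -0.20518257,   6.31609479, 110.67029449]))
clock: 20.88
ee_pos: [477.1, -71.3, 122.0]
ee_rot: [0.0, 0.736, 0.677, 0.0]
contact_force: [0.3, 0.1, 0.1]
gripper_width: 0.997
[477.05619567 -71.28668897 122.00649015]
[{'position': [475.8, -70.2, 21.4], 'confidence': 0.97}, {'position': [441.9, -139.9, 22.4], 'confidence': 0.6}]
```

View pics/w11c.png

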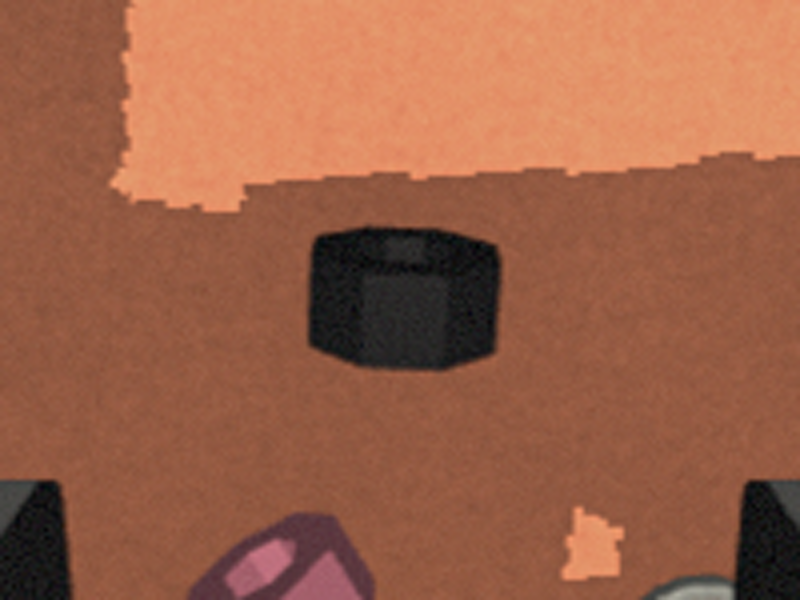

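Run:
```python
from h import *
print(where((256.1,200.2),40))
```

```text
(array([478.72002204, -71.20212905,  40.        ]), array([ 0.41777629,  1.38768439, 82.1408021 ]))
```

```bash
python3 -m pendant '[{"grip":0,"dx":-2.6,"dy":1.4,"dz":40,"yaw":2},{"grip":0,"dx":0,"dy":0,"dz":40,"yaw":0},{"grip":0,"dx":0,"dy":0,"dz":29,"yaw":0},{"grip":0,"dx":0,"dy":0,"dz":0,"yaw":0},{"grip":1,"dx":0,"dy":0,"dz":0,"yaw":0},{"grip":1,"dx":0,"dy":0,"dz":0,"yaw":0},{"grip":1,"dx":0,"dy":0,"dz":0,"yaw":0},{"grip":1,"dx":0,"dy":0,"dz":0,"yaw":0},{"grip":1,"dx":0,"dy":0,"dz":0,"yaw":0},{"grip":1,"dx":0,"dy":0,"dz":0,"yaw":0},{"grip":1,"dx":0,"dy":0,"dz":0,"yaw":0}]' 40
```

```text
clock: 22.4
ee_pos: [478.4, -74.4, 13.3]
ee_rot: [0.001, 0.749, 0.663, 0.001]
contact_force: [-1.8, 0.3, 9.5]
gripper_width: 0.457
```

```bash
python3 -m pendant '[{"grip":1,"dx":0,"dy":0,"dz":-50,"yaw":0},{"grip":1,"dx":0,"dy":0,"dz":-50,"yaw":0},{"grip":1,"dx":0,"dy":0,"dz":0,"yaw":-8.1},{"grip":1,"dx":0,"dy":52,"dz":0,"yaw":0},{"grip":1,"dx":0,"dy":52,"dz":0,"yaw":0},{"grip":1,"dx":0,"dy":0,"dz":0,"yaw":0},{"grip":1,"dx":0,"dy":0,"dz":0,"yaw":0}]';  python3 - <<'E'
from h import *
s=ctrl.state();c=shot('wrist','w12');shot('scene','s12')
print(s['ee_pos'],s['ee_rot'],s['contact_force'],np.degrees(2*np.arctan2(s['ee_rot'][2],s['ee_rot'][1])))
b=cv2.imread('pics/s12.png')
cv2.imwrite('pics/w12c.png',np.hstack([cv2.resize(b[130:220,210:290],(400,450),interpolation=cv2.INTER_CUBIC),cv2.resize(c['pixels'][80:330,145:367],(400,450))]))
E
```

```text
clock: 23.28
ee_pos: [580.5, -72.0, 112.0]
ee_rot: [-0.0, 0.7, 0.714, -0.0]
contact_force: [-0.2, 0.2, -0.8]
gripper_width: 0.456
[580.53259782 -72.03228292 111.95282504] [-4.29445959e-04  6.99757968e-01  7.14379788e-01 -3.47608801e-04] [-0.17742624  0.20747658 -0.83829761] 91.18480499484218
```

View pics/w12c.png

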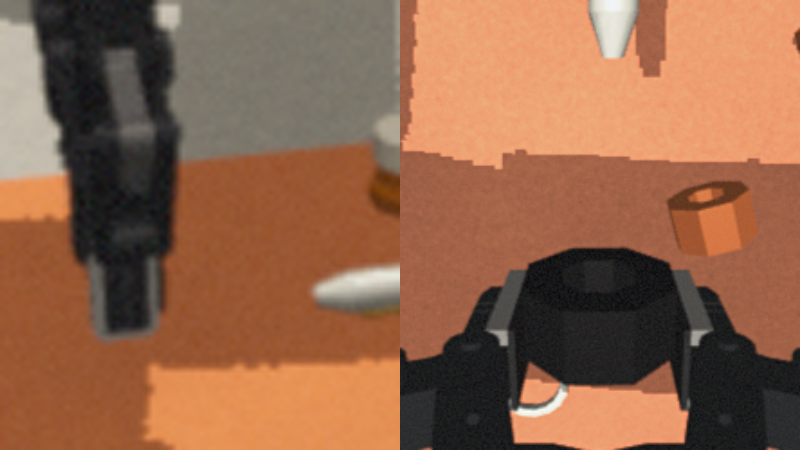

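```bash
python3 -m pendant '[{"grip":1,"dx":0,"dy":3.8,"dz":25.2,"yaw":0},{"grip":1,"dx":25,"dy":0,"dz":0,"yaw":0},{"grip":1,"dx":25,"dy":0,"dz":0,"yaw":0},{"grip":1,"dx":0,"dy":0,"dz":0,"yaw":0},{"grip":1,"dx":0,"dy":0,"dz":0,"yaw":0},{"grip":1,"dx":0,"dy":0,"dz":0,"yaw":0}]';  python3 - <<'E'
from h import *
s=ctrl.state();c=shot('wrist','w13');shot('scene','s13')
print(s['ee_pos'],s['contact_force'],np.degrees(2*np.arctan2(s['ee_rot'][2],s['ee_rot'][1])))
b=cv2.imread('pics/s13.png')
cv2.imwrite('pics/w13c.png',np.hstack([cv2.resize(b[150:240,230:310],(400,450),interpolation=cv2.INTER_CUBIC),cv2.resize(c['pixels'][80:330,145:367],(400,450))]))
E
```

```text
clock: 24.12
ee_pos: [584.0, -22.8, 86.9]
ee_rot: [0.0, 0.7, 0.714, -0.0]
contact_force: [-0.6, 0.2, -0.7]
gripper_width: 0.456
[584.02261194 -22.82379701  86.9329507 ] [-0.61209598  0.24402801 -0.65353618] 91.13732834843002
```

View pics/w13c.png

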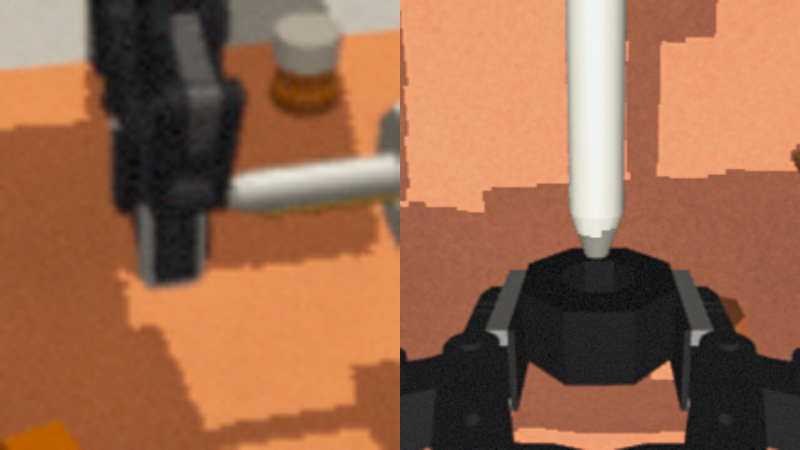

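```bash
python3 -m pendant '[{"grip":1,"dx":5,"dy":-0.5,"dz":0,"yaw":0},{"grip":1,"dx":5,"dy":0,"dz":0,"yaw":0},{"grip":1,"dx":5,"dy":0,"dz":0,"yaw":0},{"grip":1,"dx":5,"dy":0,"dz":0,"yaw":0},{"grip":1,"dx":0,"dy":0,"dz":0,"yaw":0}]'|sed -n 2p\;4p; python3 -m pendant '[{"grip":1,"dx":6,"dy":0,"dz":0,"yaw":0},{"grip":1,"dx":6,"dy":0,"dz":0,"yaw":0},{"grip":1,"dx":6,"dy":0,"dz":0,"yaw":0},{"grip":1,"dx":0,"dy":0,"dz":0,"yaw":0}]'|sed -n 2p\;4p
```

```text
ee_pos: [583.3, -1.6, 86.8]
contact_force: [-0.3, 0.1, -0.7]
ee_pos: [582.9, 16.4, 86.8]
contact_force: [0.1, 0.3, -0.7]
```

```bash
python3 -m pendant '[{"grip":1,"dx":6,"dy":0,"dz":0,"yaw":0},{"grip":1,"dx":6,"dy":0,"dz":0,"yaw":0},{"grip":1,"dx":6,"dy":0,"dz":0,"yaw":0},{"grip":1,"dx":6,"dy":0,"dz":0,"yaw":0},{"grip":1,"dx":4,"dy":0,"dz":0,"yaw":0},{"grip":1,"dx":0,"dy":0,"dz":0,"yaw":0},{"grip":1,"dx":0,"dy":0,"dz":0,"yaw":0}]'|sed -n 2p\;4p;  python3 - <<'E'
from h import *
s=ctrl.state();c=shot('wrist','w14');
cv2.imwrite('pics/w14c.png',cv2.resize(c['pixels'][80:330,145:367],(533,600)))
E
```

```text
ee_pos: [582.3, 43.8, 86.8]
contact_force: [-0.0, 0.2, 0.0]
```

View pics/w14c.png

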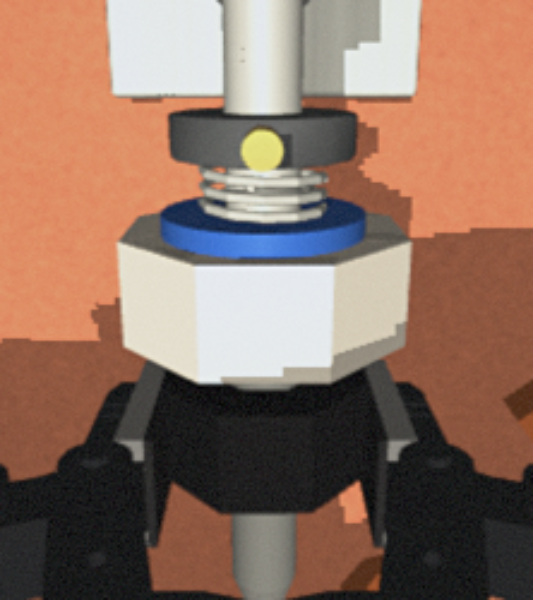

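Black is on the arbor, a few millimetres from white, and the bore is clear. I'll release it and rise.

```bash
python3 -m pendant '[{"grip":1,"dx":0,"dy":0,"dz":1,"yaw":0},{"grip":0.6,"dx":0,"dy":0,"dz":0,"yaw":0},{"grip":0.3,"dx":0,"dy":0,"dz":0,"yaw":0},{"grip":0,"dx":0,"dy":0,"dz":0,"yaw":0},{"grip":0,"dx":0,"dy":0,"dz":0,"yaw":0},{"grip":0,"dx":0,"dy":0,"dz":-30,"yaw":0},{"grip":0,"dx":0,"dy":0,"dz":-40,"yaw":0},{"grip":0,"dx":-55,"dy":24,"dz":-10,"yaw":0},{"grip":0,"dx":-55,"dy":24,"dz":0,"yaw":0},{"grip":0,"dx":0,"dy":0,"dz":0,"yaw":0},{"grip":0,"dx":0,"dy":0,"dz":0,"yaw":0}]';  python3 - <<'E'
from h import *
s=ctrl.state();c=shot('wrist','w15');
print(s['ee_pos'],ctrl.place_of('wrist','cap_center'))
E
```

```text
clock: 27.65
ee_pos: [632.1, -65.1, 165.4]
ee_rot: [-0.0, 0.7, 0.714, -0.0]
contact_force: [-0.8, 0.9, 0.6]
gripper_width: 1.001
[632.14548695 -65.14356567 165.42372789] [{'position': [683.7, 0.7, 18.7], 'confidence': 0.85}, {'position': [634.4, -76.8, 21.3], 'confidence': 0.68}]
```

View pics/w15.png

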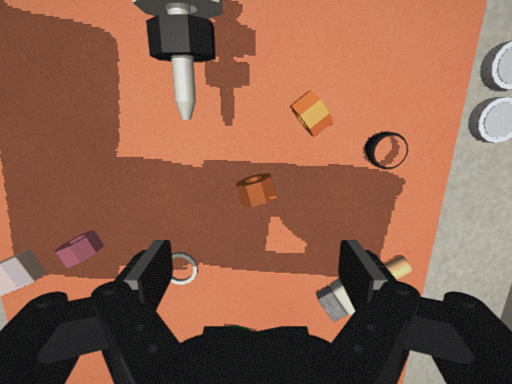

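```bash
python3 -m pendant '[{"grip":0,"dx":0,"dy":0,"dz":45,"yaw":-10},{"grip":0,"dx":0,"dy":0,"dz":0,"yaw":0},{"grip":0,"dx":0,"dy":0,"dz":0,"yaw":0},{"grip":0,"dx":0,"dy":0,"dz":0,"yaw":0}]';  python3 - <<'E'
from h import *
s=ctrl.state();c=shot('wrist','w16');
print(s['ee_pos'],ctrl.place_of('wrist','cap_center'))
cv2.imwrite('pics/w16c.png',cv2.resize(c['pixels'][150:270,175:335],(800,600),interpolation=cv2.INTER_CUBIC))
E
```

```text
clock: 28.25
ee_pos: [633.6, -64.9, 122.4]
ee_rot: [0.001, 0.636, 0.772, 0.001]
contact_force: [-0.2, 0.1, 0.8]
gripper_width: 1.003
[633.55517979 -64.88611216 122.44046599] [{'position': [632.1, -76.5, 17.6], 'confidence': 0.69}, {'position': [762.1, -192.0, -0.9], 'confidence': 0.18}]
```

View pics/w16c.png

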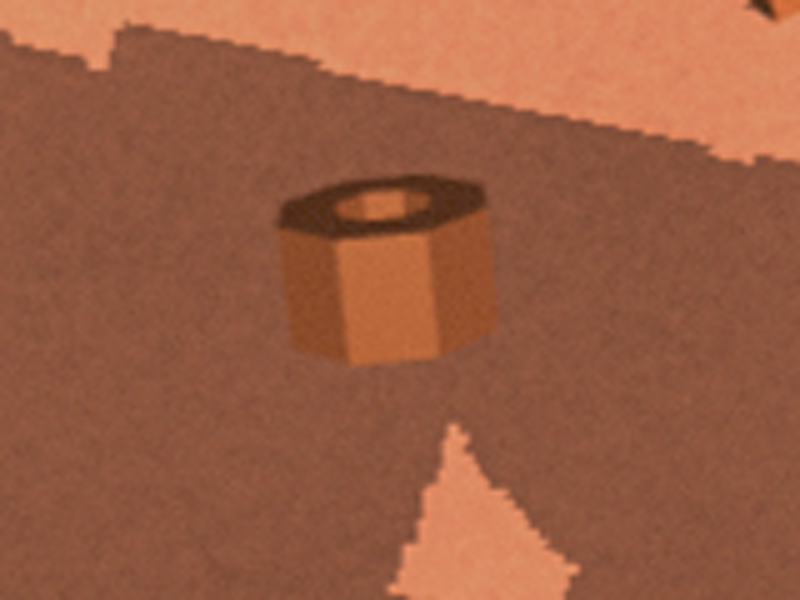

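```bash
python3 -m pendant '[{"grip":0,"dx":0,"dy":0,"dz":0,"yaw":-5},{"grip":0,"dx":0,"dy":0,"dz":0,"yaw":0}]' >/dev/null;  python3 - <<'E'
from h import *
c=shot('wrist','w17'); print(where((252.8,209.8),36))
cv2.imwrite('pics/w17c.png',cv2.resize(c['pixels'][150:270,175:335],(800,600),interpolation=cv2.INTER_CUBIC))
E
```

```text
(array([634.10286879, -74.44679904,  36.        ]), array([-9.21890076, -1.40757628, 85.32914616]))
```

View pics/w17c.png

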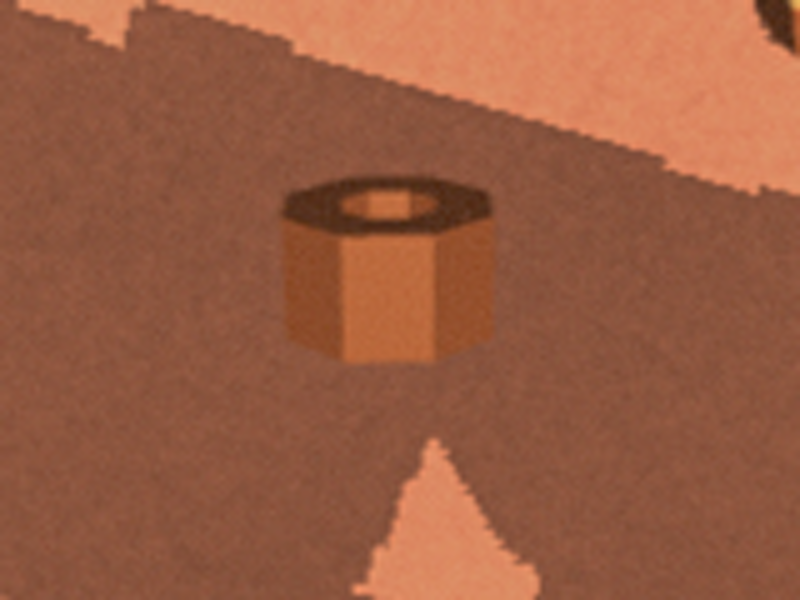

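```bash
python3 -m pendant '[{"grip":0,"dx":-13,"dy":-1.4,"dz":40,"yaw":0},{"grip":0,"dx":0,"dy":0,"dz":40,"yaw":0},{"grip":0,"dx":0,"dy":0,"dz":28,"yaw":0},{"grip":0,"dx":0,"dy":0,"dz":0,"yaw":0},{"grip":1,"dx":0,"dy":0,"dz":0,"yaw":0},{"grip":1,"dx":0,"dy":0,"dz":0,"yaw":0},{"grip":1,"dx":0,"dy":0,"dz":0,"yaw":0},{"grip":1,"dx":0,"dy":0,"dz":0,"yaw":0},{"grip":1,"dx":0,"dy":0,"dz":0,"yaw":0},{"grip":1,"dx":0,"dy":0,"dz":0,"yaw":0},{"grip":1,"dx":0,"dy":0,"dz":0,"yaw":0}]' 60;python3 -c "
from h import *
s=ctrl.state();print(np.degrees(2*np.arctan2(s['ee_rot'][2],s['ee_rot'][1])),s['ee_pos'])"
```

```text
clock: 30.08
ee_pos: [635.8, -78.1, 14.3]
ee_rot: [0.001, 0.601, 0.8, 0.001]
contact_force: [-0.8, -0.2, 7.5]
gripper_width: 0.408
106.167355103858 [635.76303067 -78.06761274  14.34906174]
```

```bash
python3 -m pendant '[{"grip":1,"dx":0,"dy":0,"dz":-50,"yaw":0},{"grip":1,"dx":0,"dy":0,"dz":-27,"yaw":0},{"grip":1,"dx":0,"dy":0,"dz":0,"yaw":7.5},{"grip":1,"dx":0,"dy":0,"dz":0,"yaw":7.5},{"grip":1,"dx":0,"dy":-26,"dz":0,"yaw":0},{"grip":1,"dx":0,"dy":-26,"dz":0,"yaw":0},{"grip":1,"dx":25,"dy":0,"dz":0,"yaw":0},{"grip":1,"dx":15,"dy":0,"dz":0,"yaw":0},{"grip":1,"dx":0,"dy":0,"dz":0,"yaw":0},{"grip":1,"dx":0,"dy":0,"dz":0,"yaw":0},{"grip":1,"dx":0,"dy":0,"dz":0,"yaw":0}]';  python3 - <<'E'
from h import *
s=ctrl.state();c=shot('wrist','w18');shot('scene','s18')
print(s['ee_pos'],s['contact_force'],np.degrees(2*np.arctan2(s['ee_rot'][2],s['ee_rot'][1])))
b=cv2.imread('pics/s18.png')
cv2.imwrite('pics/w18c.png',np.hstack([cv2.resize(b[150:240,230:310],(400,450),interpolation=cv2.INTER_CUBIC),cv2.resize(c['pixels'][80:330,145:367],(400,450))]))
E
```

```text
clock: 31.45
ee_pos: [582.2, -39.6, 89.7]
ee_rot: [0.0, 0.7, 0.714, -0.0]
contact_force: [0.4, 0.1, -0.6]
gripper_width: 0.405
[582.22248677 -39.57098037  89.73631968] [ 0.42511399  0.08362845 -0.55117719] 91.1532363949787
```

View pics/w18c.png

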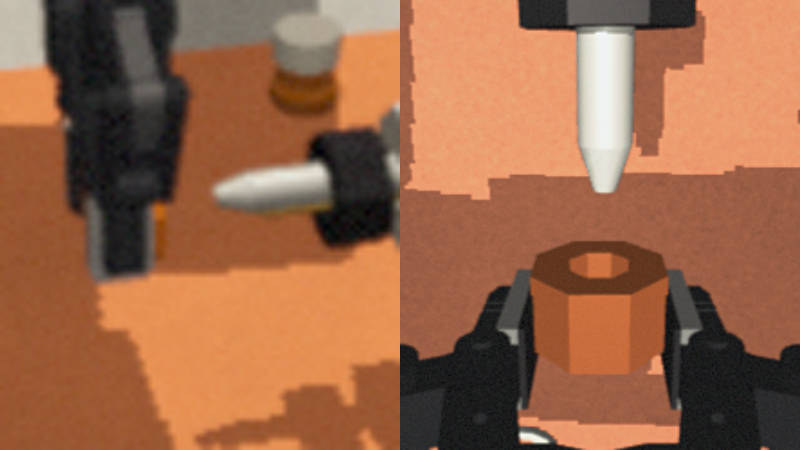

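```bash
python3 -m pendant '[{"grip":1,"dx":0,"dy":1.4,"dz":-1,"yaw":0},{"grip":1,"dx":12,"dy":0,"dz":0,"yaw":0},{"grip":1,"dx":6,"dy":0,"dz":0,"yaw":0},{"grip":1,"dx":0,"dy":0,"dz":0,"yaw":0},{"grip":1,"dx":0,"dy":0,"dz":0,"yaw":0}]';  python3 - <<'E'
from h import *
s=ctrl.state();c=shot('wrist','w19');shot('scene','s19')
print(s['ee_pos'],s['contact_force'],np.degrees(2*np.arctan2(s['ee_rot'][2],s['ee_rot'][1])))
b=cv2.imread('pics/s19.png')
cv2.imwrite('pics/w19c.png',np.hstack([cv2.resize(b[150:240,230:310],(400,450),interpolation=cv2.INTER_CUBIC),cv2.resize(c['pixels'][80:330,145:367],(400,450))]))
E
```

```text
clock: 32.17
ee_pos: [583.1, -20.9, 90.8]
ee_rot: [0.0, 0.7, 0.714, -0.0]
contact_force: [0.8, -0.0, -0.9]
gripper_width: 0.409
[583.08552246 -20.88451155  90.79794347] [ 0.83713379 -0.01076904 -0.87431035] 91.1970819640983
```

View pics/w19c.png

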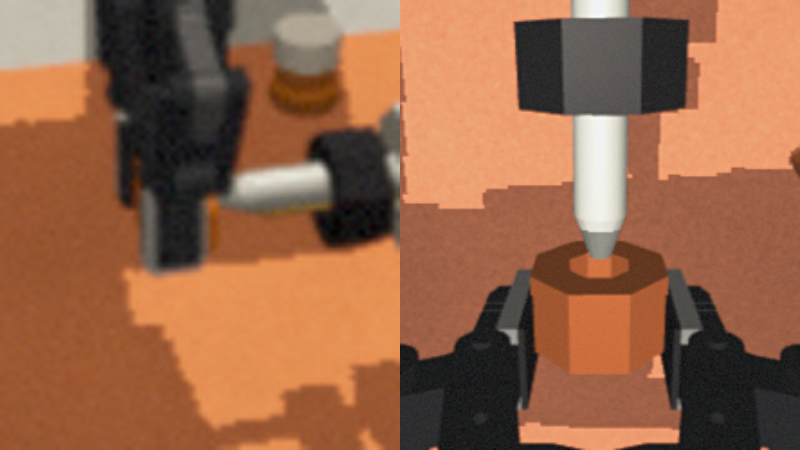

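Centred (tip at 600, bore at 599). I'll advance gently and read the force each time.

```bash
python3 -m pendant '[{"grip":1,"dx":3,"dy":0,"dz":0,"yaw":0},{"grip":1,"dx":3,"dy":0,"dz":0,"yaw":0},{"grip":1,"dx":0,"dy":0,"dz":0,"yaw":0}]'|sed -n 2p\;4p;  python3 -m pendant '[{"grip":1,"dx":2,"dy":0,"dz":0,"yaw":0},{"grip":1,"dx":2,"dy":0,"dz":0,"yaw":0},{"grip":1,"dx":0,"dy":0,"dz":0,"yaw":0}]'|sed -n 2p\;4p; python3 -m pendant '[{"grip":1,"dx":2,"dy":0,"dz":0,"yaw":0},{"grip":1,"dx":1,"dy":0,"dz":0,"yaw":0},{"grip":1,"dx":0,"dy":0,"dz":0,"yaw":0}]'|sed -n 2p\;4p
```

```text
ee_pos: [582.9, -14.8, 90.8]
contact_force: [1.0, -1.1, -0.1]
ee_pos: [582.9, -10.9, 90.8]
contact_force: [-0.1, 0.2, -1.1]
ee_pos: [582.8, -8.0, 90.8]
contact_force: [-0.8, -0.8, -0.1]
```

```bash
python3 -m pendant '[{"grip":1,"dx":2,"dy":0,"dz":0,"yaw":0},{"grip":1,"dx":1,"dy":0,"dz":0,"yaw":0},{"grip":1,"dx":0,"dy":0,"dz":0,"yaw":0}]'|sed -n 2p\;4p;  python3 -m pendant '[{"grip":1,"dx":2,"dy":0,"dz":0,"yaw":0},{"grip":1,"dx":1,"dy":0,"dz":0,"yaw":0},{"grip":1,"dx":0,"dy":0,"dz":0,"yaw":0}]'|sed -n 2p\;4p; python3 -m pendant '[{"grip":1,"dx":2,"dy":0,"dz":0,"yaw":0},{"grip":1,"dx":1,"dy":0,"dz":0,"yaw":0},{"grip":1,"dx":0,"dy":0,"dz":0,"yaw":0}]'|sed -n 2p\;4p
```

```text
ee_pos: [582.7, -4.9, 90.8]
contact_force: [-0.6, -0.1, -0.3]
ee_pos: [582.7, -2.0, 90.7]
contact_force: [1.0, -0.9, -1.0]
ee_pos: [582.5, 0.7, 90.6]
contact_force: [-0.4, -4.4, -3.2]
```

```bash
python3 -m pendant '[{"grip":1,"dx":2,"dy":0,"dz":0,"yaw":0},{"grip":1,"dx":1,"dy":0,"dz":0,"yaw":0},{"grip":1,"dx":0,"dy":0,"dz":0,"yaw":0}]'|sed -n 2p\;4p;  python3 -m pendant '[{"grip":1,"dx":2,"dy":0,"dz":0,"yaw":0},{"grip":1,"dx":1,"dy":0,"dz":0,"yaw":0},{"grip":1,"dx":0,"dy":0,"dz":0,"yaw":0}]'|sed -n 2p\;4p; python3 -m pendant '[{"grip":1,"dx":2,"dy":0,"dz":0,"yaw":0},{"grip":1,"dx":1,"dy":0,"dz":0,"yaw":0},{"grip":1,"dx":0,"dy":0,"dz":0,"yaw":0}]'|sed -n 2p\;4p
```

```text
ee_pos: [582.4, 4.4, 90.6]
contact_force: [-0.2, 0.7, -4.3]
ee_pos: [582.5, 7.2, 90.8]
contact_force: [-0.4, -0.7, -4.4]
ee_pos: [582.5, 10.1, 90.8]
contact_force: [-0.3, -1.4, -3.6]
```

```bash
python3 -m pendant '[{"grip":1,"dx":2,"dy":0,"dz":0,"yaw":0},{"grip":1,"dx":2,"dy":0,"dz":0,"yaw":0},{"grip":1,"dx":1,"dy":0,"dz":0,"yaw":0},{"grip":1,"dx":0,"dy":0,"dz":0,"yaw":0}]'|sed -n 2p\;4p;  python3 -m pendant '[{"grip":1,"dx":2,"dy":0,"dz":0,"yaw":0},{"grip":1,"dx":2,"dy":0,"dz":0,"yaw":0},{"grip":1,"dx":1,"dy":0,"dz":0,"yaw":0},{"grip":1,"dx":0,"dy":0,"dz":0,"yaw":0}]'|sed -n 2p\;4p; python3 -m pendant '[{"grip":1,"dx":2,"dy":0,"dz":0,"yaw":0},{"grip":1,"dx":1,"dy":0,"dz":0,"yaw":0},{"grip":1,"dx":0,"dy":0,"dz":0,"yaw":0}]'|sed -n 2p\;4p;  python3 - <<'E'
from h import *
s=ctrl.state();c=shot('wrist','w20');shot('scene','s20')
b=cv2.imread('pics/s20.png')
cv2.imwrite('pics/w20c.png',np.hstack([cv2.resize(b[150:240,250:330],(400,450),interpolation=cv2.INTER_CUBIC),cv2.resize(c['pixels'][80:330,145:367],(400,450))]))
E
```

```text
ee_pos: [582.3, 15.2, 90.8]
contact_force: [-0.4, -1.3, -4.1]
ee_pos: [582.2, 20.1, 90.8]
contact_force: [-0.4, -0.9, -4.9]
ee_pos: [582.2, 23.1, 90.8]
contact_force: [0.1, -2.1, -5.1]
```

View pics/w20c.png

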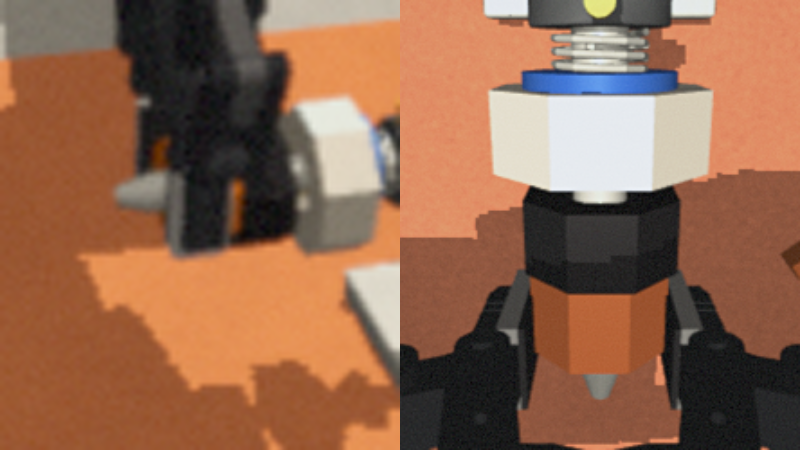

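Cap is against black, with about 6 mm left between black and white. Now 1 mm steps.

```bash
python3 -m pendant '[{"grip":1,"dx":1,"dy":0,"dz":0,"yaw":0},{"grip":1,"dx":1,"dy":0,"dz":0,"yaw":0},{"grip":1,"dx":1,"dy":0,"dz":0,"yaw":0},{"grip":1,"dx":0,"dy":0,"dz":0,"yaw":0}]'|sed -n 2p\;4p;  python3 -m pendant '[{"grip":1,"dx":1,"dy":0,"dz":0,"yaw":0},{"grip":1,"dx":1,"dy":0,"dz":0,"yaw":0},{"grip":1,"dx":0,"dy":0,"dz":0,"yaw":0}]'|sed -n 2p\;4p; python3 -m pendant '[{"grip":1,"dx":1,"dy":0,"dz":0,"yaw":0},{"grip":1,"dx":0,"dy":0,"dz":0,"yaw":0},{"grip":1,"dx":0,"dy":0,"dz":0,"yaw":0}]'|sed -n 2p\;4p;  python3 - <<'E'
from h import *
c=shot('wrist','w21')
cv2.imwrite('pics/w21c.png',cv2.resize(c['pixels'][80:330,145:367],(533,600)))
E
```

```text
ee_pos: [582.2, 26.1, 90.8]
contact_force: [-0.7, -2.3, -4.3]
ee_pos: [582.1, 28.1, 90.8]
contact_force: [0.2, -2.8, -3.7]
ee_pos: [582.1, 29.0, 90.8]
contact_force: [1.2, -2.3, -4.3]
```

View pics/w21c.png

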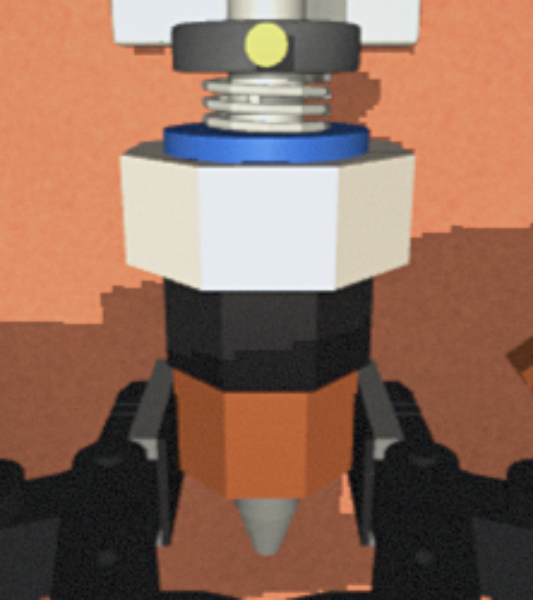

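The stack is now closed up and white is at or near the flange. I'll keep feeling in 1 mm steps.

```bash
python3 -m pendant '[{"grip":1,"dx":1,"dy":0,"dz":0,"yaw":0},{"grip":1,"dx":0,"dy":0,"dz":0,"yaw":0},{"grip":1,"dx":0,"dy":0,"dz":0,"yaw":0}]'|sed -n 2p\;4p; python3 -m pendant '[{"grip":1,"dx":1,"dy":0,"dz":0,"yaw":0},{"grip":1,"dx":0,"dy":0,"dz":0,"yaw":0},{"grip":1,"dx":0,"dy":0,"dz":0,"yaw":0}]'|sed -n 2p\;4p;python3 -m pendant '[{"grip":1,"dx":1,"dy":0,"dz":0,"yaw":0},{"grip":1,"dx":0,"dy":0,"dz":0,"yaw":0},{"grip":1,"dx":0,"dy":0,"dz":0,"yaw":0}]'|sed -n 2p\;4p;  python3 - <<'E'
from h import *
c=shot('wrist','w22')
cv2.imwrite('pics/w22c.png',cv2.resize(c['pixels'][80:330,145:367],(533,600)))
E
```

```text
ee_pos: [582.0, 30.0, 90.8]
contact_force: [-0.6, -2.5, -4.0]
ee_pos: [582.1, 31.0, 90.8]
contact_force: [1.3, -2.1, -5.0]
ee_pos: [582.0, 31.9, 90.8]
contact_force: [0.2, -4.4, -4.8]
```

View pics/w22c.png

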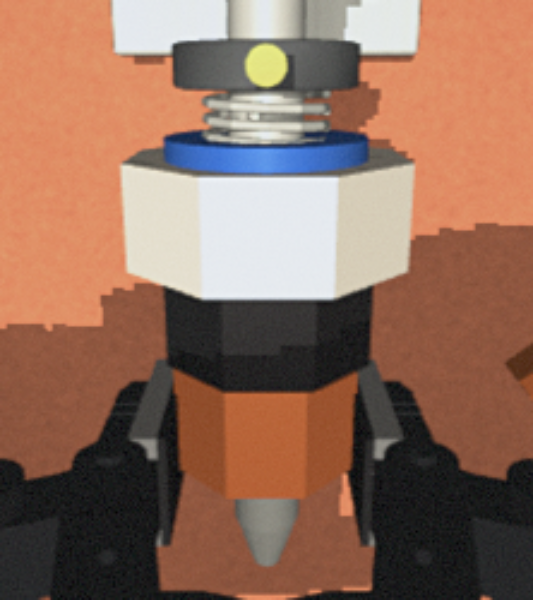

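```bash
python3 -m pendant '[{"grip":1,"dx":1,"dy":0,"dz":0,"yaw":0},{"grip":1,"dx":0,"dy":0,"dz":0,"yaw":0},{"grip":1,"dx":0,"dy":0,"dz":0,"yaw":0}]'|sed -n 2p\;4p; python3 -m pendant '[{"grip":1,"dx":1,"dy":0,"dz":0,"yaw":0},{"grip":1,"dx":0,"dy":0,"dz":0,"yaw":0},{"grip":1,"dx":0,"dy":0,"dz":0,"yaw":0}]'|sed -n 2p\;4p;  python3 - <<'E'
from h import *
c=shot('wrist','w23')
cv2.imwrite('pics/w23c.png',cv2.resize(c['pixels'][80:330,145:367],(533,600)))
E
```

```text
ee_pos: [582.0, 32.8, 90.8]
contact_force: [0.7, -5.2, -4.6]
ee_pos: [582.0, 33.8, 90.8]
contact_force: [0.0, -5.6, -4.9]
```

View pics/w23c.png

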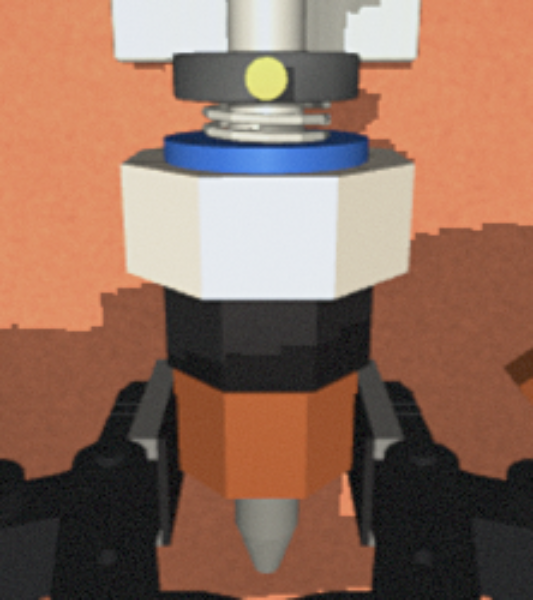

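Squeeze is about 3.3 mm with a wrist force of about 5.5 N, of which roughly 2.3 N is leaf friction. Half a millimetre more, lower the cap onto the rod, then let go.

```bash
python3 -m pendant '[{"grip":1,"dx":0.5,"dy":0,"dz":0,"yaw":0},{"grip":1,"dx":0,"dy":0,"dz":0.6,"yaw":0},{"grip":1,"dx":0,"dy":0,"dz":0,"yaw":0}]'|sed -n 2p\;4p; python3 -m pendant '[{"grip":0.6,"dx":0,"dy":0,"dz":0,"yaw":0},{"grip":0.4,"dx":0,"dy":0,"dz":0,"yaw":0},{"grip":0,"dx":0,"dy":0,"dz":0,"yaw":0},{"grip":0,"dx":0,"dy":0,"dz":0,"yaw":0},{"grip":0,"dx":0,"dy":0,"dz":0,"yaw":0}]';  python3 - <<'E'
from h import *
c=shot('wrist','w24')
cv2.imwrite('pics/w24c.png',cv2.resize(c['pixels'][80:330,145:367],(533,600)))
E
```

```text
ee_pos: [582.0, 34.1, 90.3]
contact_force: [-0.2, -7.2, -3.4]
clock: 41.4
ee_pos: [582.1, 34.7, 90.3]
ee_rot: [0.0, 0.7, 0.714, 0.0]
contact_force: [-0.5, -0.5, 0.1]
gripper_width: 1.003
```

View pics/w24c.png

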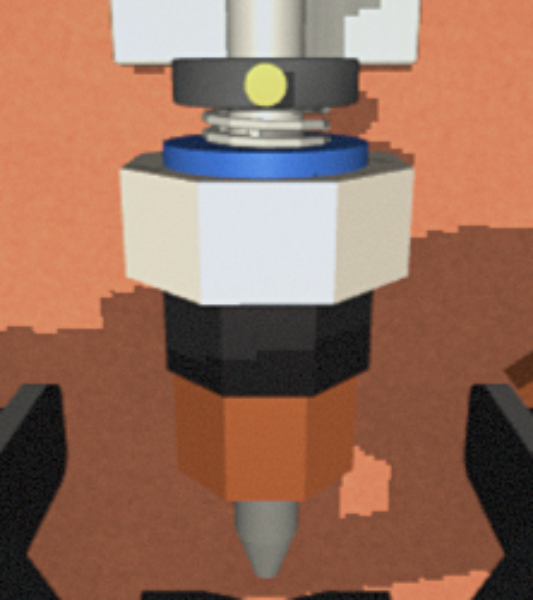

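The cap held: the collar-to-flange gap is about 28 px, against about 53 px at first contact. I'll retreat straight up and check.

```bash
python3 -m pendant '[{"grip":0,"dx":0,"dy":0,"dz":-15,"yaw":0},{"grip":0,"dx":0,"dy":0,"dz":-40,"yaw":0},{"grip":0,"dx":0,"dy":0,"dz":-50,"yaw":0},{"grip":0,"dx":0,"dy":0,"dz":0,"yaw":0},{"grip":0,"dx":0,"dy":0,"dz":0,"yaw":0},{"grip":0,"dx":0,"dy":0,"dz":0,"yaw":0},{"grip":0,"dx":0,"dy":0,"dz":0,"yaw":0}]';  python3 - <<'E'
from h import *
c=shot('wrist','w25');shot('scene','s25')
for n in ('wrist','scene'):
  for t in ('large_center','small_center','cap_center','arbor_root','medium_center'): print(n,t,[(np.round(d['position'],1).tolist(),round(d['confidence'],2)) for d in ctrl.place_of(n,t)])
b=cv2.imread('pics/s25.png')
cv2.imwrite('pics/w25c.png',np.hstack([cv2.resize(b[150:240,260:340],(400,450),interpolation=cv2.INTER_CUBIC),cv2.resize(c['pixels'][100:250,189:322],(400,450))]))
E
```

```text
clock: 42.32
ee_pos: [581.4, 34.4, 194.1]
ee_rot: [-0.001, 0.7, 0.714, -0.001]
contact_force: [-0.5, -1.3, 0.6]
gripper_width: 0.999
wrist large_center [([581.6, 79.8, 95.6], 0.93), ([578.2, 142.8, 4.8], 0.53)]
wrist small_center [([578.8, 59.2, 90.5], 0.98)]
wrist cap_center [([684.1, 0.4, 20.1], 0.95), ([581.4, 36.4, 97.4], 0.76), ([577.4, 140.6, 2.9], 0.19)]
wrist arbor_root [([579.0, 142.5, 99.1], 0.64)]
wrist medium_center []
scene large_center [([581.7, 81.1, 88.6], 0.82)]
scene small_center [([583.7, 61.4, 90.2], 0.74)]
scene cap_center [([686.8, 0.1, 21.0], 0.89), ([578.5, 40.4, 96.2], 0.86)]
scene arbor_root [([576.9, 146.3, 95.8], 0.91), ([547.1, -181.3, 3.3], 0.53)]
scene medium_center [([611.7, -266.9, 24.6], 0.91), ([579.2, 44.6, 85.4], 0.22), ([577.3, 144.9, 97.9], 0.17)]
```

View pics/w25c.png

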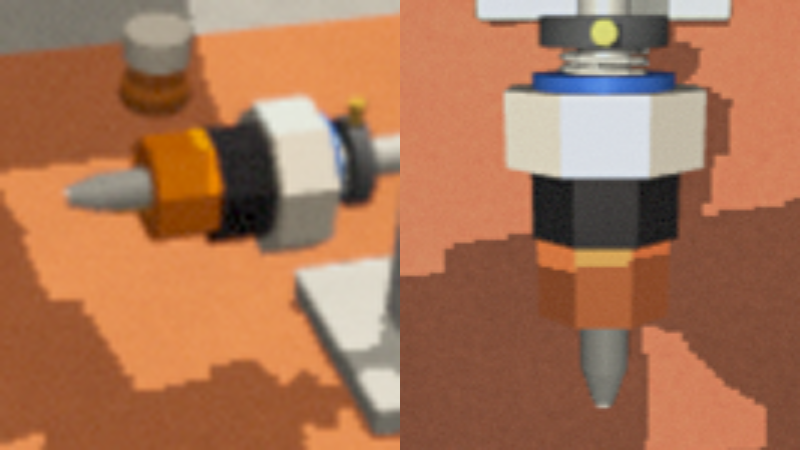

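View pics/s25.png

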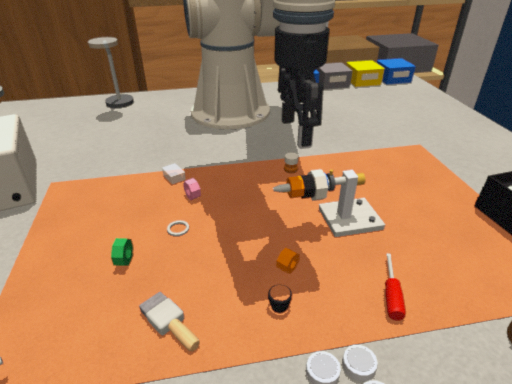

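```bash
python3 -c "
from h import *
print(ctrl.sign_off(), ctrl.state()['clock'])"
```

```text
the job is handed in; nothing more can be done
the job is handed in; nothing more can be done
```

I loaded the arbor in the order asked: the white large holder, then the black small one, then the orange cap that started farthest to the robot's right. I handed the job in at about 42 s of the 70 s allowed; sign-off reports no verdict, so I can't say whether it passed.

- **Squeeze:** With the cap on, the stack met the flange at about tool y 30.5 mm. I pressed on to about 3.8 mm of give, estimated from the pictures and tool travel. The wrist force just before release was about 7 N, including cap friction and other leaf drag. That is 7 N in all, so the flange saw less than its 12 N limit.
- **After letting go:** The cap stayed put and the flange stayed pushed back, with the coil still visibly compressed. The networks put the centres about 20 mm (white to black) and 21–23 mm (black to cap) apart, inside the 25 mm limit. The gripper was open and about 100 mm above the stack.
- **Other things on the bench:** The green holder, other orange piece, pink holder and bystanders look unmoved in the last scene picture. I never moved the gripper onto any of them.
- **Checks that were weak or disagreed:**
  - The over-1 N squeeze force could not be read directly after release; it is inferred from the 3.8 mm of give.
  - The networks' heights for the parts scattered by several millimetres (89–97 mm), so I relied on the heights I felt by touching the rod with the white holder.
  - When I pressed the white holder down on the rod, I felt an unexplained sideways force of about 5 N. It suggested the rod might lie about 1 mm off, but the cap slid on with almost no side force.

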